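# Snap the caps onto the sample bottles at the capping station

### The arm

A 6-joint arm with a two-finger parallel gripper is mounted at the origin on the work surface. World frame = base frame: x ahead of the robot, y to its left, z up, the work surface at z = 0. Lengths are in m, angles in rad, forces in N, time in s.
With the tool pointing down it reaches from about 0.425 to 0.925 m from the base axis. Payload 12.5 kg.
Tool frame: the origin (TCP) lies between the finger pads; the fingertips stand 25 mm ahead of it and the grasp point (between the pads) lies 6 mm ahead of it; z points along the fingers, y is the line along which they close (so a half turn about z gives the same grasp; the last joint's range is limited). The gripper opens to 85 mm and grips with 20 to 120 N. Pads are 22 mm wide; open, the fingers measure 114 mm over their backs; the gripper's body (76 mm by 85 mm) begins 54 mm behind the grasp point. The pads swing forward as they close: fully open they stand 13 mm farther back than shut.
Start: joints at [1.237, 0.491, 1.559, -0, 1.092, -0.106], TCP at [0.141, 0.609, 0.256] pointing down, gripper open.
Joint ranges: [-3.1, 3.1], [-0.84, 2.19], [0.05, 2.79], [-1.13, 4.28], [0.06, 2.93], [-2.69, 2.69]. Speed limits (rad/s): [2.22, 2.22, 2.79, 3.14, 3.14, 3.14].

### API

Orientations are given as [roll, pitch, yaw] about the fixed x, y, z axes, in that order (R = Rz(yaw) Ry(pitch) Rx(roll)).
In Python, from workcell import robot gives the robot as it stands.
- The arm moves only by the tool move_arm, never from a script. Its argument "plan" is a list of rows, each a list of 7 numbers: the turn, a rotation vector about the tool's x, y, z in rad, then the shift along the tool's x, y, z in mm, then the closure, from -1 (fully open) to 1 (shut), so that 0 is half open. A call has 1 to 5 rows; each row shifts and turns the commanded pose from where the row before left it, along the tool's axes as they then stand; what a row does not reach is not made up. A row lasts 1/10 s, in which the tool goes at most 50 mm and 8.59 degrees, less where a joint would pass 70% of its speed; a pose out of reach is approached as far as the arm can. A call with a gripper value outside its range is refused whole. The fingers move at their own pace and stop on an object; "force" is the grip in N (left out, the last holds). Time passes only in rows, so rows that do not move let the fingers close. It gives the time, the measured TCP pose, the force, the opening and the grip force at its end, in the units of the state.
- robot.get_state(): the state, without advancing time (a new reading comes with each control period).
- robot.camera(name): name is "scene" or "top"; returns a dict with "frame" (384x512x3 uint8, red, green, blue), "range_z" (384x512 float32, m along the optical axis (not along the pixel's ray), 0 where there is no reading), "intrinsics" (3x3 intrinsics, pixels), "k1" (the pictures are not rectified: a ray, as slopes to the right and down, at radius r is drawn at 1 + k1 r^2 times it, then the intrinsics apply), "rvec" (rotation vector, rad) and "tvec" (3), from world to camera coordinates, as OpenCV has them. Camera axes: x right, y down, z forward; pixel columns grow to the right and rows downward; lengths in m; the calibration is good to about 2 mm. A picture is of the moment at which its call begins.
- robot.job_done(): hands the job in; it is judged then, once.
The state is a dict: "t": time; "joints": joint angles; "joint_vel": joint speeds; "joint_efforts": joint torques, N m; "tool_pos": TCP position; "ee_rot": TCP orientation; "contact_force": force on the tool from outside, world axes, zero at the start; "torque": the same for the moment, N m; "finger_gap": finger opening in m; "finger_force": force on a finger pad.
Only numpy, scipy, OpenCV 4.12 (cv2) and the standard library are available. Lean on these libraries where they do the work, as an engineer would, in place of code of your own. Each camera call takes 0.05 s, during which the arm holds its last target. There are 200 camera calls.

### The job

Snap the loose white cap of every amber sample bottle shut with the bench-held capping pliers: stand the bottle in a nest of the turntable, turn the table until the bottle stops at a click squarely under the jaw, and press the pliers' upper handle down until the cap clicks home - caps must go down nowhere else. Then stand all the bottles upright in the steel tray, with the pliers sprung open and the table empty, and do not knock over or push aside the wash bottle, the timer or the beaker that stand close by.

Things in the scene. Friction and masses are not known exactly. Their poses are not given: they have to be found in the camera images.
- station: capping station, fixed to the counter: a round turntable 240 mm across with capping pliers held in a stand over its far side. Origin: on the turntable's axis at counter height; x points away from the robot (roughly), y to the left, z up.
- turntable (a joint): angle of the turntable (240 mm across, top 40 mm above the counter) about its vertical axis in rad, anticlockwise from above positive, turning without end. A sprung, damped detent draws it to the nearest quarter turn (multiples of 1.571 rad) from up to 45 degrees either side, and gives way to about 5 N at a peg.
- nest (a point): centre of one of the table's four nests, on the table's top; turns with it. The nests lie 85 mm from the axis, 90 degrees apart; this one is at the press spot when the joint reads 0. Each is a black octagonal rim 8 mm high, 58 mm across inside, 66 mm outside: a bottle has 3 mm of play all round.
- peg (a point): centre of the top of one of the table's four black pegs by which it is turned; turns with it. They stand 105 mm from the axis, midway between the nests (this one at 45 degrees in the station's frame when the joint reads 0), 16 mm thick, from 40 to 95 mm above the counter.
- press_spot (a point): the place squarely under the pliers' jaw, 85 mm from the axis on the far (station +x) side, at the height of the turntable's top (40 mm). A nest stops here at every quarter turn.
- front_spot (a point): the opposite place, 85 mm from the axis on the robot's side (station -x), at the height of the turntable's top (40 mm). A nest stops here at every quarter turn; it is open above, the best place to load and unload.
- pliers (a joint): angle of the pliers' upper arm in rad: 0 = sprung open, grows as the handle is pressed down, about 0.17 when the arm is level and a cap is home, stop at 0.195. A spring of about 2 N at the handle opens it again. The arm, 16 to 24 mm wide, runs along station y from its pivot over the press spot to the handle.
- pliers_hinge (a point): the pliers' pivot, on the stand at the station's far left (+x, +y), 134 mm above the counter; pivot axis along station x. The stand is 36 mm by 28 mm and 152 mm high.
- handle (a point): the place to press: on top of the black handle, 295 mm from the pivot towards station -y, 20 mm short of the handle's end; 10 mm above the arm's centre line. The handle is 24 mm wide, 125 mm long. This point is about 194 mm above the counter when open and goes down about 50 mm to close; 10 to 15 N here clicks a cap.
- jaw (a point): underside of the pressing pad of the pliers' jaw, 112 mm from the pivot, over the press spot; 12 mm above a loose cap when the pliers are open.
- mat: dark rubber mat 180 x 210 x 3 mm on which the bottles wait; it lies left or right of the station. Origin: centre of its underside.
- tray: open steel tray for the finished bottles, 180 (x) x 210 (y) mm, walls 26 mm high and 3 mm thick, floor 3 mm thick; fixed, on the side where the mat is not. Origin: centre of its underside. Three bottles stand well in a row along its y, 65 mm apart.
- bottle_a: amber glass sample bottle, upright: round body 52 mm across and straight-sided from 3 to 47 mm above its foot, shoulder above that, neck 27 mm across under a white cap; 270 g or so. Origin: centre of its foot, z up the bottle. Top of the cap 78 mm above the foot while the cap is loose, 72 mm once it has clicked home. None if this bottle is absent today.
- cap_a (a joint): the white snap cap (35 mm across, 18 mm high) on bottle_a: travel in m down the neck, 0 = set loosely on, 0.006 = clicked home. It resists with up to about 25 N, then past some 3.5 mm snaps down by itself and stays. None if absent.
- bottle_b: amber glass sample bottle, upright: round body 52 mm across and straight-sided from 3 to 47 mm above its foot, shoulder above that, neck 27 mm across under a white cap; 270 g or so. Origin: centre of its foot, z up the bottle. Top of the cap 78 mm above the foot while the cap is loose, 72 mm once it has clicked home. None if this bottle is absent today.
- cap_b (a joint): the white snap cap (35 mm across, 18 mm high) on bottle_b: travel in m down the neck, 0 = set loosely on, 0.006 = clicked home. It resists with up to about 25 N, then past some 3.5 mm snaps down by itself and stays. None if absent.
- bottle_c: amber glass sample bottle, upright: round body 52 mm across and straight-sided from 3 to 47 mm above its foot, shoulder above that, neck 27 mm across under a white cap; 270 g or so. Origin: centre of its foot, z up the bottle. Top of the cap 78 mm above the foot while the cap is loose, 72 mm once it has clicked home. None if this bottle is absent today.
- cap_c (a joint): the white snap cap (35 mm across, 18 mm high) on bottle_c: travel in m down the neck, 0 = set loosely on, 0.006 = clicked home. It resists with up to about 25 N, then past some 3.5 mm snaps down by itself and stays. None if absent.
- wash_bottle: clear plastic bottle 46 mm across, 120 mm high, stands near the robot; not part of the job. Origin: centre of its foot.
- timer: white bench timer 30 x 70 x 62 mm near the robot; not part of the job. Origin: centre of its underside.
- beaker: glass beaker 72 mm across, 95 mm high, at the far left of the station; not part of the job. Origin: centre of its foot.
There are look-alikes about, which are no part of the job. Leave any yellow look-alike of the bottle_b alone. Leave any green look-alike of the bottle_a alone.

How it is judged:
By the outcome, as a careful person would: the job done as asked, in the order asked, and still so for the second after the job is handed in, with the robot touching nothing.
Of bottle_a, bottle_b, bottle_c only 2 to 3 are there at a start; the rules pass over those that are not, and their reading is None.
At some moment in a run one of bottle_a, bottle_b, bottle_c may be knocked a few centimetres aside while the robot is not near it.
Once in a run the grip may slacken for a moment while it holds something.
It also fails if it takes over 210 s, if anything falls off the work surface, if the arm or the gripper's body presses on something with over 40 N, if the wrist force passes 120 N, or if a joint passes its speed limit or range.

## Working session

There is one attempt and no reset: what is moved stays moved. The work goes in short steps, Python scripts to look and compute and a tool call to move; the robot and the scene stay as the last step left them, time stands still between calls to the robot, and variables do not carry over. Pictures are saved under pics/ and viewed, at most 14 in all, crops included, and the job is handed in when it is done.

Besides the shell and the picture viewer there is one more tool, called as name(argument=value, ...), one argument or row to a line, values as JSON. move_arm: Moves the arm, as the interface text tells. Its arguments: {"type":"object","properties":{"plan":{"type":"array","items":{"type":"array","items":{"type":"number"}}},"force":{"type":"number"}},"required":["plan"]}

```bash
mkdir -p pics; cat > h.py <<'E'
import numpy as np, cv2
from workcell import robot
def cam(n,save=None):
    c=robot.camera(n); 
    if save: cv2.imwrite('pics/'+save,cv2.resize(c['frame'][:,:,::-1],(800,600),interpolation=cv2.INTER_CUBIC))
    return c
def cloud(c):
    K=c['intrinsics'];v,u=np.mgrid[0:384,0:512]
    x=(u-K[0,2])/K[0,0];y=(v-K[1,2])/K[1,1];a,b=x.copy(),y.copy()
    for _ in range(8):
        f=1+c['k1']*(a*a+b*b);a,b=x/f,y/f
    z=c['range_z'];P=np.stack([a*z,b*z,z],-1)
    R=cv2.Rodrigues(np.array(c['rvec'],float))[0]
    W=(P-np.array(c['tvec']).ravel())@R
    W[z==0]=np.nan
    return W
def proj(c,p):
    R=cv2.Rodrigues(np.array(c['rvec'],float))[0];q=R@np.array(p)+np.array(c['tvec']).ravel()
    a,b=q[:2]/q[2];f=1+c['k1']*(a*a+b*b);K=c['intrinsics']
    return K[0,0]*a*f+K[0,2],K[1,1]*b*f+K[1,2]
E
python3 - <<'E'
from h import *
for n in('top','scene'):
    c=cam(n,n+'0.png');W=cloud(c);np.save(n+'.npy',W);np.save(n+'f.npy',c['frame'])
    R=cv2.Rodrigues(np.array(c['rvec'],float))[0];print(n,-R.T@np.array(c['tvec']).ravel(),R[2])
print(robot.get_state())
E
```

```text
top [4.07553359e-01 6.72095149e-04 9.31620111e-01] [ 0.11525866  0.02020813 -0.99312994]
scene [1.36718036 0.18108983 0.71480389] [-0.83325883 -0.16707681 -0.52703421]
{'t': 0.1, 'joints': array([ 1.23741459e+00,  4.91483659e-01,  1.55937488e+00, -1.44371160e-05,
        1.09170332e+00, -1.05582441e-01]), 'joint_vel': array([ 0.00092466, -0.00095713, -0.00247585,  0.00053682, -0.00108143,
       -0.00054964]), 'joint_efforts': array([ 2.37733628e-03, -6.19454455e+01, -2.62028378e+01, -1.11036697e-04,
        2.88157193e-03, -4.54840449e-05]), 'tool_pos': array([0.14106073, 0.60869962, 0.25580056]), 'ee_rot': array([-3.14062750e+00, -8.94071431e-05,  2.91379997e+00]), 'contact_force': array([-0.41858133,  0.57706361, -0.3013175 ]), 'torque': array([ 0.00195403,  0.03172119, -0.00276303]), 'finger_force': 0.0, 'finger_gap': 0.08542044498972941}
```

View pics/top0.png

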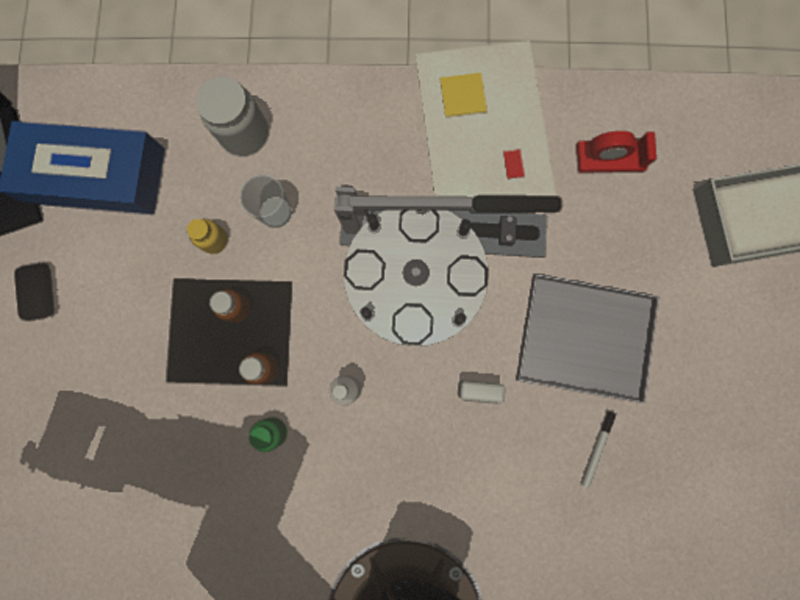

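View pics/scene0.png

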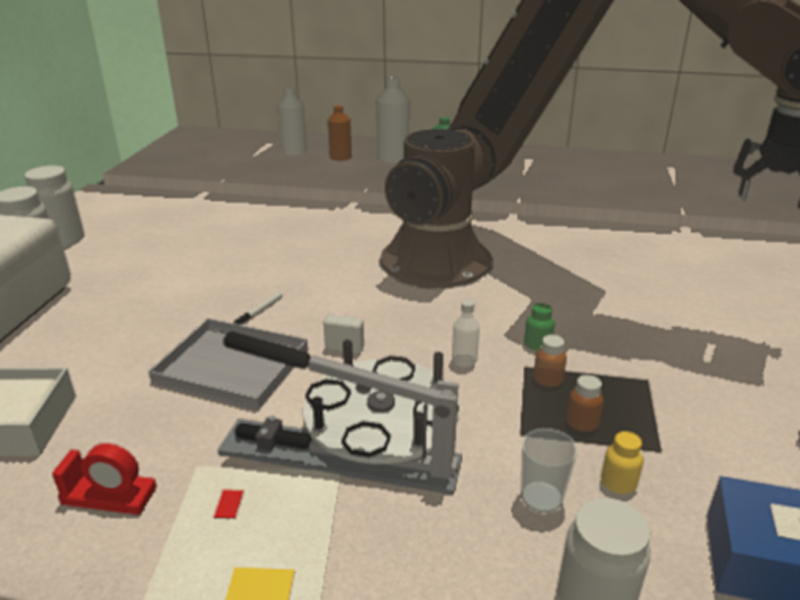

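The top view shows two amber bottles, with caps at about (222,303) and (255,368), on the left mat. The turntable hub is at (416,272), the tray at (587,338), the handle at (545,204), the wash bottle at (345,388) and the timer at (482,390). Next I turn these into world positions.

```bash
cat >> h.py <<'E'
def ray(c,u,v,z):
    K=c['intrinsics'];x=(u-K[0,2])/K[0,0];y=(v-K[1,2])/K[1,1];a,b=x,y
    for _ in range(8):
        f=1+c['k1']*(a*a+b*b);a,b=x/f,y/f
    R=cv2.Rodrigues(np.array(c['rvec'],float))[0];o=-R.T@np.array(c['tvec']).ravel();d=R.T@np.array([a,b,1.])
    return o+d*(z-o[2])/d[2]
def caps(W,f,zr,box):
    x,y,z=W[...,0],W[...,1],W[...,2]
    m=(z>zr[0])&(z<zr[1])&(x>box[0])&(x<box[1])&(y>box[2])&(y<box[3])
    n,l,s,_=cv2.connectedComponentsWithStats(m.astype(np.uint8))
    out=[]
    for i in range(1,n):
        if s[i,4]>15:
            q=W[l==i]; mm=(q.min(0)+q.max(0))/2; out.append((s[i,4],mm.round(4),q.mean(0).round(4),np.ptp(q,axis=0).round(3),f[l==i].mean(0).round()))
    return out
E
python3 - <<'E'
from h import *
W=np.load('top.npy');f=np.load('topf.npy');c=robot.camera('top')
print('caps+')
for o in caps(W,f,(.07,.09),(.2,.75,.08,.4)):print(*o)
print('wash/timer');
for o in caps(W,f,(.05,.13),(.25,.5,-.2,.15)):print(*o)
print('pegs');
for o in caps(W,f,(.085,.1),(.4,.75,-.15,.15)):print(*o)
S=.64
for n,u,v,z in [('nestF',413,325,.044),('nestL',364.5,270,.044),('nestR',467.5,275.5,.044),('nestB',419,224,.044),('hub',416,272,.05),
 ('tray1',534,275,.026),('tray2',656,296,.026),('tray3',517,380,.026),('tray4',643,400,.026),('handleEnd',561,204,.2),('handle start',474,203,.17),('matTL',174,279,.003),('matBR',288,385,.003)]:
    print(n,ray(c,u*S,v*S,z).round(4))
x,y,z=[W[...,i] for i in range(3)]
m=(z>.12)&(x>.55)&(x<.8)&(y>-.35)&(y<.15)
q=W[m]; 
for lo in np.arange(-.32,.12,.03):
    k=q[(q[:,1]>lo)&(q[:,1]<lo+.03)]
    if len(k): print(round(lo,2),len(k),k.mean(0).round(4),k[:,0].min().round(3),k[:,0].max().round(3),k[:,2].max().round(3))
E
```

```text
caps+
117 [0.6784 0.2493 0.0801] [0.6905 0.2607 0.0802] [0.058 0.056 0.019] [107. 103.  96.]
52 [0.6579 0.2332 0.0801] [0.6508 0.2267 0.0802] [0.039 0.044 0.019] [110. 110. 104.]
154 [0.6212 0.351  0.0756] [0.6211 0.3503 0.0766] [0.033 0.034 0.01 ] [159. 136.  60.]
23 [0.6363 0.106  0.0808] [0.635  0.1047 0.0808] [0.005 0.028 0.018] [77. 74. 70.]
157 [0.5024 0.3035 0.077 ] [0.5021 0.3028 0.0793] [0.033 0.031 0.012] [147. 144. 132.]
166 [0.4001 0.2513 0.0769] [0.3997 0.2508 0.0792] [0.032 0.033 0.014] [150. 147. 135.]
180 [0.369  0.1047 0.0799] [0.3708 0.102  0.0802] [0.044 0.042 0.02 ] [122. 118. 108.]
151 [0.2939 0.2305 0.0757] [0.2943 0.2306 0.0764] [0.029 0.03  0.009] [54. 92. 56.]
wash/timer
43 [0.4907 0.0739 0.0778] [0.4906 0.0725 0.0882] [0.013 0.016 0.039] [61. 59. 55.]
43 [ 0.4858 -0.0733  0.0784] [ 0.4846 -0.0731  0.0886] [0.016 0.013 0.037] [59. 57. 55.]
288 [0.369  0.1043 0.0865] [0.3707 0.1018 0.0899] [0.044 0.043 0.071] [129. 125. 115.]
355 [ 0.3716 -0.1124  0.0579] [ 0.3723 -0.112   0.0598] [0.034 0.07  0.014] [148. 145. 134.]
pegs
33 [0.6393 0.0682 0.0912] [0.6392 0.06
[... 728 characters left out ...]
4 -0.0846  0.17  ]
matTL [0.5492 0.4156 0.003 ]
matBR [0.3726 0.2066 0.003 ]
-0.23 16 [ 0.6392 -0.2016  0.1921] 0.63 0.649 0.195
-0.2 156 [ 0.639  -0.1845  0.1914] 0.629 0.651 0.197
-0.17 153 [ 0.6398 -0.155   0.1862] 0.63 0.652 0.192
-0.14 154 [ 0.6408 -0.1252  0.181 ] 0.63 0.653 0.187
-0.11 146 [ 0.6418 -0.0958  0.1756] 0.632 0.654 0.182
-0.08 110 [ 0.6439 -0.0648  0.1702] 0.637 0.653 0.175
-0.05 105 [ 0.6449 -0.035   0.1649] 0.638 0.653 0.173
-0.02 124 [ 0.6448 -0.006   0.1562] 0.637 0.654 0.166
0.01 104 [0.6469 0.0245 0.1542] 0.64 0.656 0.16
0.04 102 [0.6479 0.0544 0.1491] 0.641 0.656 0.157
0.07 162 [0.6496 0.0885 0.1436] 0.628 0.676 0.153
0.1 176 [0.6496 0.1093 0.1444] 0.628 0.677 0.154
```

move_arm(
  plan=[
    [0,0,-0.114,0,0,0,-1],
    [0,0,-0.114,0,0,0,-1],
    [0,0,0,-36,-30.5,0,-1],
    [0,0,0,-36,-30.5,0,-1],
    [0,0,0,-36,-30.5,0,-1],
  ],
  force=50,
)

```text
t: 0.65
tool_pos: [0.2499, 0.5163, 0.256]
ee_rot: [-3.141, -0.0, -3.14]
contact_force: [0.6, 1.8, -0.4]
finger_gap: 0.0853
finger_force: 0.0
```

move_arm(
  plan=[
    [0,0,0,-36,-30.5,0,-1],
    [0,0,0,-36,-30.5,0,-1],
    [0,0,0,-36,-30.5,0,-1],
    [0,0,0,-36,-30.5,0,-1],
    [0,0,0,-36,-30.5,0,-1],
  ],
)

```text
t: 1.15
tool_pos: [0.4304, 0.3634, 0.2563]
ee_rot: [3.142, -0.0, -3.141]
contact_force: [-0.1, 0.8, -0.2]
finger_gap: 0.0856
finger_force: 0.0
```

move_arm(
  plan=[
    [0,0,0,-36,-30.5,0,-1],
    [0,0,0,-36,-30.5,0,-1],
    [0,0,0,0,0,0,-1],
    [0,0,0,0,0,0,-1],
    [0,0,0,0,0,0,-1],
  ],
)

```text
t: 1.65
tool_pos: [0.5005, 0.3044, 0.2562]
ee_rot: [-3.142, -0.001, -3.141]
contact_force: [0.2, -0.4, 0.9]
finger_gap: 0.0855
finger_force: 0.0
```

move_arm(
  plan=[
    [0,0,0,-2,-1,45,-1],
    [0,0,0,0,0,45,-1],
    [0,0,0,0,0,45,-1],
    [0,0,0,0,0,45,-1],
    [0,0,0,0,0,30,-1],
  ],
)

```text
t: 2.15
tool_pos: [0.5013, 0.3038, 0.0438]
ee_rot: [-3.141, -0.002, -3.139]
contact_force: [0.5, 0.2, 0.0]
finger_gap: 0.0855
finger_force: 0.0
```

move_arm(
  plan=[
    [0,0,0,0,0,0,0.5],
    [0,0,0,0,0,0,0.5],
    [0,0,0,0,0,0,0.5],
    [0,0,0,0,0,0,0.5],
    [0,0,0,0,0,0,0.5],
  ],
)

```text
t: 2.65
tool_pos: [0.5037, 0.3036, 0.0483]
ee_rot: [3.14, 0.003, -3.141]
contact_force: [-2.3, 2.7, 8.1]
finger_gap: 0.0502
finger_force: 53.3
```

```bash
python3 - <<'E'
from h import *
c=cam('scene','s1.png')
print(robot.get_state()['finger_gap'],robot.get_state()['finger_force'])
E
```

```text
0.05035472028116997 53.32678198814392
```

View pics/s1.png

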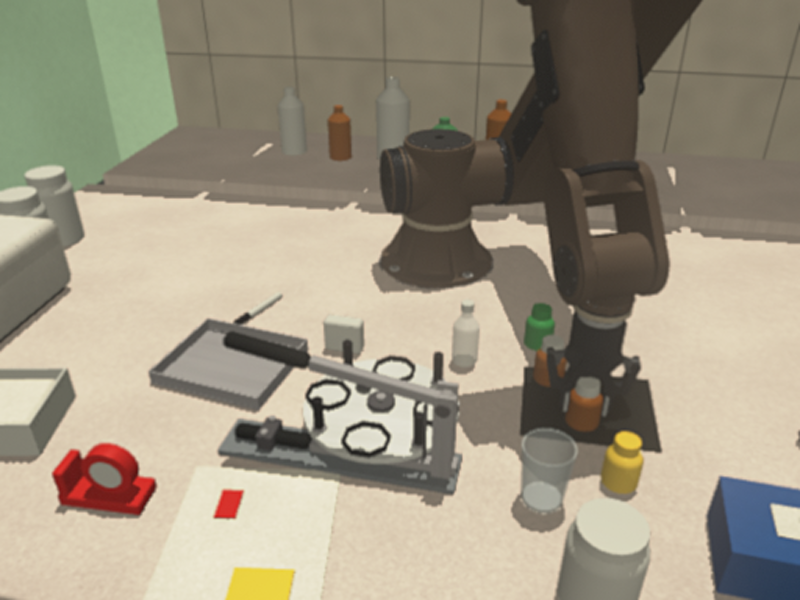

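move_arm(
  plan=[
    [0,0,0,0,0,-30,0.5],
    [0,0,0,0,0,-40,0.5],
    [0,0,0,0,0,-40,0.5],
    [0,0,0,0,0,-40,0.5],
    [0,0,0,0,0,0,0.5],
  ],
)

```text
t: 3.2
tool_pos: [0.5047, 0.3037, 0.2023]
ee_rot: [3.138, 0.009, -3.141]
contact_force: [0.3, -0.5, -3.2]
finger_gap: 0.0502
finger_force: 53.9
```

move_arm(
  plan=[
    [0,0,0,4,-30,0,0.5],
    [0,0,0,4,-45,0,0.5],
    [0,0,0,4,-45,0,0.5],
    [0,0,0,4,-45,0,0.5],
    [0,0,0,4,-45,0,0.5],
  ],
)

```text
t: 3.7
tool_pos: [0.4824, 0.0914, 0.1961]
ee_rot: [-3.142, -0.0, -3.141]
contact_force: [2.0, -0.3, -2.6]
finger_gap: 0.0502
finger_force: 53.8
```

move_arm(
  plan=[
    [0,0,0,2,-45,0,0.5],
    [0,0,0,2,-30,0,0.5],
    [0,0,0,1,-18,0,0.5],
    [0,0,0,0,0,30,0.5],
    [0,0,0,0,0,30,0.5],
  ],
)

```text
t: 4.2
tool_pos: [0.4782, -0.0008, 0.136]
ee_rot: [-3.141, 0.002, 3.14]
contact_force: [-0.1, 0.3, -2.5]
finger_gap: 0.0508
finger_force: 53.8
```

move_arm(
  plan=[
    [0,0,0,0,0,0,0.5],
    [0,0,0,0,0,0,0.5],
    [0,0,0,0,0,0,0.5],
  ],
)

```text
t: 4.5
tool_pos: [0.4787, 0.0001, 0.1374]
ee_rot: [-3.141, 0.002, -3.141]
contact_force: [0.8, -1.1, -2.4]
finger_gap: 0.0506
finger_force: 53.9
```

```bash
python3 - <<'E'
from h import *
c=cam('scene');f=c['frame'];s=robot.get_state();print(s['tool_pos'],s['finger_gap'],s['contact_force'])
t=cam('top');g=t['frame']
u,v=proj(c,[.4773,.0004,.06]);u,v=int(u),int(v)
a=cv2.resize(f[v-75:v+75,u-66:u+67,::-1],(396,450),interpolation=cv2.INTER_CUBIC)
u,v=proj(t,[.4773,.0004,.06]);u,v=int(u),int(v)
b=cv2.resize(g[v-75:v+75,u-66:u+67,::-1],(396,450),interpolation=cv2.INTER_CUBIC)
cv2.imwrite('pics/p2.png',np.hstack([a,b]))
E
```

```text
[4.78774831e-01 6.40517757e-05 1.37509240e-01] 0.05007471584368516 [-0.29520082 -0.17617871 -2.49346776]
```

View pics/p2.png

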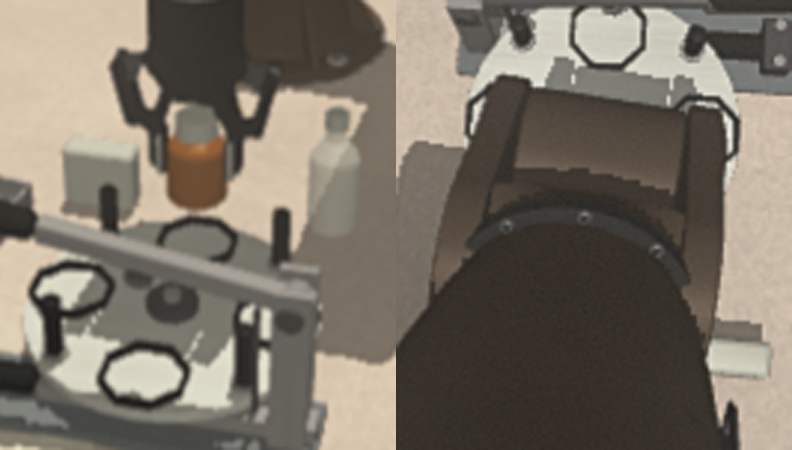

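```bash
cat >> h.py <<'E'
from scipy.optimize import least_squares
def body(W,f,box,zr):
    f=f.astype(int);m=(f[...,0]>1.6*f[...,2])&(f[...,0]>60)
    x,y,z=[W[...,i] for i in range(3)]
    m&=(x>box[0])&(x<box[1])&(y>box[2])&(y<box[3])&(z>zr[0])&(z<zr[1])
    q=W[m]; c0=q[:,:2].mean(0)
    r=least_squares(lambda p:np.hypot(q[:,0]-p[0],q[:,1]-p[1])-.026,c0-[.02,0],loss='soft_l1',f_scale=.002)
    return r.x.round(4),len(q),np.sqrt(np.mean(r.fun**2)).round(4),q[:,2].min().round(4)
E
python3 - <<'E'
from h import *
W=np.load('scene.npy');f=np.load('scenef.npy')
print(body(W,f,(.44,.56,.26,.35),(.01,.05)),body(W,f,(.35,.45,.2,.3),(.01,.05)))
c=cam('scene');W=cloud(c);print(body(W,c['frame'],(.42,.53,-.05,.05),(.1,.142)),body(W,c['frame'],(.42,.53,-.05,.05),(.08,.142)))
for n,p in(('scene','scene'),('top','top')):
    W=np.load(p+'.npy');F=np.load(p+'f.npy').astype(int)
    for g in((.477,0),(.565,.081),(.559,-.088)):
        d=np.hypot(W[...,0]-g[0],W[...,1]-g[1]);m=(d<.045)&(d>.015)&(F.sum(2)<150)&(W[...,2]>.036)&(W[...,2]<.06);q=W[m]
        if len(q)>5: print(n,g,len(q),((q.min(0)+q.max(0))/2).round(4),q.mean(0).round(4),np.ptp(q,axis=0).round(3))
E
```

```text
(array([0.5016, 0.3028]), 285, np.float64(0.0012), np.float64(0.0101)) (array([0.3986, 0.2489]), 233, np.float64(0.0016), np.float64(0.01))
(array([ 0.4774, -0.0024]), 285, np.float64(0.0016), np.float64(0.1005)) (array([ 0.4774, -0.0024]), 304, np.float64(0.0015), np.float64(0.0943))
scene (0.477, 0) 15 [4.719e-01 3.000e-04 4.490e-02] [ 0.4604 -0.0007  0.0456] [0.055 0.056 0.008]
scene (0.559, -0.088) 50 [ 0.5621 -0.0892  0.0449] [ 0.5585 -0.0888  0.046 ] [0.07  0.062 0.009]
top (0.565, 0.081) 15 [0.5709 0.0808 0.0465] [0.5803 0.0856 0.0471] [0.052 0.062 0.007]
top (0.559, -0.088) 34 [ 0.5603 -0.0886  0.0474] [ 0.5658 -0.0957  0.047 ] [0.063 0.061 0.006]
```

move_arm(
  plan=[
    [0,0,0,0,1,25,0.5],
    [0,0,0,0,0,14,0.5],
    [0,0,0,0,0,4,0.5],
    [0,0,0,0,0,3,0.5],
    [0,0,0,0,0,0,0.5],
  ],
)

```text
t: 5.15
tool_pos: [0.4785, 0.001, 0.0907]
ee_rot: [-3.142, 0.001, -3.141]
contact_force: [0.3, 1.2, -2.8]
finger_gap: 0.0505
finger_force: 53.9
```

move_arm(
  plan=[
    [0,0,0,0,0,2,0.5],
    [0,0,0,0,0,2,0.5],
    [0,0,0,0,0,1,0.5],
    [0,0,0,0,0,0,0.5],
  ],
)

```text
t: 5.55
tool_pos: [0.4783, 0.0009, 0.0853]
ee_rot: [3.142, 0.0, -3.141]
contact_force: [-0.9, -0.7, -2.5]
finger_gap: 0.0503
finger_force: 54.0
```

```bash
python3 - <<'E'
from h import *
c=cam('scene');W=cloud(c);print(body(W,c['frame'],(.42,.53,-.05,.05),(.05,.09)))
f=c['frame'];u,v=proj(c,[.4773,.0004,.06]);u,v=int(u),int(v)
a=cv2.resize(f[v-50:v+50,u-66:u+67,::-1],(665,500),interpolation=cv2.INTER_CUBIC)
cv2.imwrite('pics/p3.png',a)
E
```

```text
(array([ 0.4768, -0.0015]), 254, np.float64(0.0016), np.float64(0.0503))
```

View pics/p3.png

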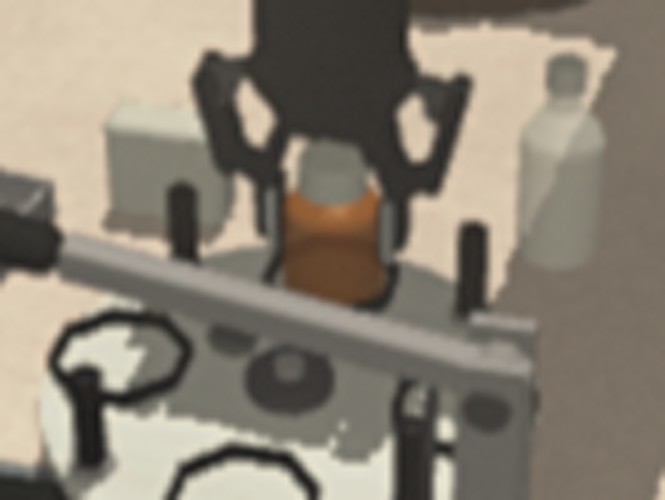

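The bottle foot at (335,300) sits inside the front nest rim. I'll lower it until it touches.

move_arm(
  plan=[
    [0,0,0,0,0,1,0.5],
    [0,0,0,0,0,1,0.5],
    [0,0,0,0,0,0,0.5],
  ],
)

```text
t: 5.9
tool_pos: [0.4783, 0.001, 0.0851]
ee_rot: [-3.141, 0.001, -3.141]
contact_force: [-7.3, 0.8, 28.9]
finger_gap: 0.0504
finger_force: 57.2
```

move_arm(
  plan=[
    [0,0,0,0,0,1,0.5],
    [0,0,0,0,0,1,0.5],
    [0,0,0,0,0,0,0.5],
  ],
)

```text
t: 6.2
tool_pos: [0.4783, 0.001, 0.0849]
ee_rot: [-3.141, 0.003, -3.141]
contact_force: [-15.1, 0.4, 61.4]
finger_gap: 0.0505
finger_force: 60.5
```

move_arm(
  plan=[
    [0,0,0,0,0,-3,0.5],
    [0,0,0,0,0,0,-0.5],
    [0,0,0,0,0,0,-0.5],
    [0,0,0,0,0,0,-0.5],
    [0,0,0,0,0,0,-0.5],
  ],
)

```text
t: 6.7
tool_pos: [0.4782, 0.001, 0.0839]
ee_rot: [3.141, -0.001, -3.141]
contact_force: [0.2, -0.4, 0.4]
finger_gap: 0.0642
finger_force: 0.0
```

move_arm(
  plan=[
    [0,0,0,0,0,-10,-0.5],
    [0,0,0,0,0,-40,-0.5],
    [0,0,0,0,0,-40,-0.5],
    [0,0,0,0,0,-40,-0.5],
    [0,0,0,0,0,0,-0.5],
  ],
)

```text
t: 7.2
tool_pos: [0.4797, 0.0008, 0.2192]
ee_rot: [-3.141, 0.008, -3.141]
contact_force: [-0.1, -0.5, -1.3]
finger_gap: 0.0645
finger_force: 0.0
```

```bash
python3 - <<'E'
from h import *
c=cam('scene');W=cloud(c);print(body(W,c['frame'],(.42,.53,-.05,.05),(.05,.09)),body(W,c['frame'],(.33,.5,.17,.35),(.01,.05)))
for o in caps(W,c['frame'],(.114,.13),(.44,.52,-.05,.05)):print(*o)
E
```

```text
(array([ 0.4774, -0.0016]), 269, np.float64(0.0017), np.float64(0.05)) (array([0.3986, 0.249 ]), 238, np.float64(0.0015), np.float64(0.0102))
97 [ 0.4785 -0.0017  0.1173] [ 0.4803 -0.0015  0.1174] [0.033 0.035 0.005] [123. 119. 107.]
```

move_arm(
  plan=[
    [0,0,0,-4,30,0,1],
    [0,0,0,-4,40,0,1],
    [0,0,0,-3,35,0,1],
    [0,0,0,0,0,0,1],
    [0,0,0,0,0,0,1],
  ],
)

```text
t: 7.75
tool_pos: [0.4887, 0.1064, 0.2134]
ee_rot: [-3.141, -0.002, -3.14]
contact_force: [0.7, 0.5, -1.1]
finger_gap: 0.0002
finger_force: 0.0
```

move_arm(
  plan=[
    [0,0,0,0,0,30,1],
    [0,0,0,0,0,40,1],
    [0,0,0,0,0,40,1],
    [0,0,0,0,0,19,1],
    [0,0,0,0,0,0,1],
  ],
)

```text
t: 8.25
tool_pos: [0.4879, 0.1048, 0.0827]
ee_rot: [-3.141, -0.006, 3.14]
contact_force: [-0.5, -0.3, 0.7]
finger_gap: 0.0003
finger_force: 0.0
```

```bash
python3 - <<'E'
from h import *
c=cam('scene');s=robot.get_state();print(s['tool_pos'],s['finger_gap'],s['contact_force'])
f=c['frame'];u,v=proj(c,[.5,.05,.08]);u,v=int(u),int(v)
cv2.imwrite('pics/p4.png',cv2.resize(f[v-50:v+50,u-66:u+67,::-1],(665,500),interpolation=cv2.INTER_CUBIC))
E
```

```text
[0.4887072  0.10499344 0.0843678 ] -7.547966228615788e-05 [-0.32876943  0.03233567  0.12049587]
```

View pics/p4.png

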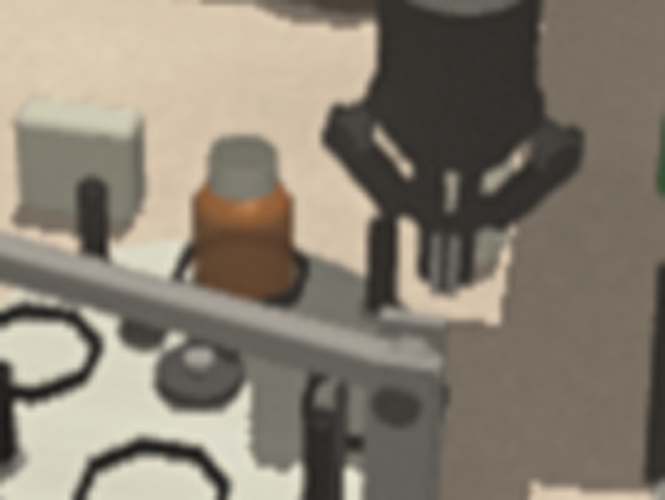

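move_arm(
  plan=[
    [0,0,0,0,-9,-8,1],
    [0,0,0,6,-7.9,0,1],
    [0,0,0,6.8,-8.7,0,1],
    [0,0,0,5.8,-9.3,0,1],
    [0,0,0,4.9,-9.9,0,1],
  ],
)

```text
t: 8.8
tool_pos: [0.4633, 0.0614, 0.095]
ee_rot: [3.14, -0.003, 3.141]
contact_force: [-9.6, 14.7, 4.4]
finger_gap: -0.0
finger_force: 6.9
```

move_arm(
  plan=[
    [0,0,0,3.7,-10.3,0,1],
    [0,0,0,2.7,-10.7,0,1],
    [0,0,0,1.5,-10.8,0,1],
    [0,0,0,0.4,-11,0,1],
    [0,0,0,-0.8,-11,0,1],
  ],
)

```text
t: 9.3
tool_pos: [0.4583, 0.0064, 0.0948]
ee_rot: [-3.141, 0.002, -3.142]
contact_force: [0.1, -0.3, 0.1]
finger_gap: 0.0001
finger_force: 0.3
```

move_arm(
  plan=[
    [0,0,0,-1.9,-10.8,0,1],
    [0,0,0,-3,-10.6,0,1],
    [0,0,0,-4,-10,0,1],
    [0,0,0,0,0,0,1],
    [0,0,0,0,0,0,1],
  ],
)

```text
t: 9.8
tool_pos: [0.4672, -0.0243, 0.0932]
ee_rot: [3.141, -0.0, 3.141]
contact_force: [0.6, 0.5, 0.6]
finger_gap: 0.0002
finger_force: 0.0
```

```bash
cat >> h.py <<'E'
C=np.array([.5622,-.0028])
def table(W,f):
    """angle (deg) from dark pegs near radius .105, z>.07, modulo 90; 45-2.1 expected"""
    d=W[...,:2]-C;r=np.hypot(d[...,0],d[...,1]);m=(abs(r-.105)<.012)&(W[...,2]>.055)&(W[...,2]<.098)&(f.astype(int).sum(2)<210)
    n,l,s,_=cv2.connectedComponentsWithStats(m.astype(np.uint8))
    for i in range(1,n):
        if s[i,4]>8:
            q=W[l==i];p=np.median(q,0);e=p[:2]-C;print('peg',s[i,4],p.round(3),np.degrees(np.arctan2(e[1],e[0])).round(1))
E
python3 - <<'E'
from h import *
s=robot.get_state();print(s['tool_pos'],s['contact_force'])
for n in('scene','top'):
    c=cam(n);W=cloud(c);print(n);table(W,c['frame'])
    if n=='scene':print(body(W,c['frame'],(.42,.65,-.15,.05),(.05,.09)))
E
```

```text
[ 0.46719373 -0.02425244  0.09319231] [0.55503931 0.47201406 0.6311841 ]
scene
peg 73 [ 0.488 -0.071  0.078] -137.2
peg 71 [0.502 0.075 0.076] 127.7
peg 142 [ 0.634 -0.086  0.077] -49.4
peg 92 [0.65  0.064 0.08 ] 37.4
(array([ 0.5542, -0.0905]), 253, np.float64(0.0034), np.float64(0.0501))
top
peg 41 [0.638 0.064 0.092] 41.7
peg 45 [ 0.627 -0.081  0.091] -50.3
peg 33 [0.492 0.076 0.093] 131.7
```

move_arm(
  plan=[
    [0,0,0,0,10,-30,1],
    [0,0,0,0,0,-40,0],
    [0,0,0,0,0,-40,-1],
    [0,0,0,0,0,-20,-1],
    [0,0,0,8,30,0,-1],
  ],
)

```text
t: 10.4
tool_pos: [0.4607, 0.0151, 0.226]
ee_rot: [-3.141, 0.006, 3.14]
contact_force: [0.2, 0.5, -0.4]
finger_gap: 0.058
finger_force: 0.0
```

move_arm(
  plan=[
    [0,0,0,12,45,0,-1],
    [0,0,0,12,45,0,-1],
    [0,0,0,12,45,0,-1],
    [0,0,0,12,45,0,-1],
    [0,0,0,12,45,0,-1],
  ],
)

```text
t: 10.9
tool_pos: [0.3979, 0.243, 0.2234]
ee_rot: [3.141, 0.0, -3.141]
contact_force: [0.8, 0.3, 0.3]
finger_gap: 0.0856
finger_force: 0.0
```

move_arm(
  plan=[
    [0,0,0,0,10,0,-1],
    [0,0,0,0,0,0,-1],
    [0,0,0,0,0,0,-1],
  ],
)

```text
t: 11.2
tool_pos: [0.399, 0.2505, 0.2231]
ee_rot: [-3.141, -0.0, -3.141]
contact_force: [-0.8, -0.4, -1.0]
finger_gap: 0.0855
finger_force: 0.0
```

```bash
python3 - <<'E'
from h import *
s=robot.get_state();print(s['tool_pos'],s['contact_force'],s['ee_rot'])
c=cam('scene');W=cloud(c);print(body(W,c['frame'],(.33,.5,.17,.4),(.01,.05)),body(W,c['frame'],(.5,.65,-.15,-.04),(.05,.09)))
E
```

```text
[0.39899063 0.25046617 0.2231315 ] [-0.77024038 -0.36941604 -1.03361923] [-3.14127314e+00 -4.01680532e-04 -3.14076281e+00]
(array([0.3985, 0.2488]), 239, np.float64(0.0015), np.float64(0.0101)) (array([ 0.5577, -0.0908]), 266, np.float64(0.0015), np.float64(0.0501))
```

move_arm(
  plan=[
    [0,0,0,0,0,40,-1],
    [0,0,0,0,0,40,-1],
    [0,0,0,0,0,40,-1],
    [0,0,0,0,0,35,-1],
    [0,0,0,0,0,20,-1],
  ],
)

```text
t: 11.75
tool_pos: [0.3989, 0.2492, 0.0461]
ee_rot: [-3.141, -0.002, 3.139]
contact_force: [-0.6, 0.8, -0.0]
finger_gap: 0.0856
finger_force: 0.0
```

move_arm(
  plan=[
    [0,0,0,0,0,1,0.5],
    [0,0,0,0,0,0,0.5],
    [0,0,0,0,0,0,0.5],
    [0,0,0,0,0,0,0.5],
    [0,0,0,0,0,0,0.5],
  ],
)

```text
t: 12.25
tool_pos: [0.3997, 0.2509, 0.0486]
ee_rot: [3.141, 0.002, -3.141]
contact_force: [0.6, -4.8, 8.8]
finger_gap: 0.0504
finger_force: 53.3
```

move_arm(
  plan=[
    [0,0,0,0,0,-30,0.5],
    [0,0,0,0,0,-40,0.5],
    [0,0,0,0,0,-40,0.5],
    [0,0,0,0,0,-40,0.5],
    [0,0,0,0,0,0,0.5],
  ],
)

```text
t: 12.75
tool_pos: [0.4004, 0.2516, 0.2022]
ee_rot: [3.138, 0.008, -3.141]
contact_force: [0.3, 0.2, -3.3]
finger_gap: 0.0502
finger_force: 54.2
```

move_arm(
  plan=[
    [0,0,0,-10,-30,0,0.5],
    [0,0,0,-14,-44,0,0.5],
    [0,0,0,-14,-44,0,0.5],
    [0,0,0,-14,-44,0,0.5],
    [0,0,0,-14,-44,0,0.5],
  ],
)

```text
t: 13.25
tool_pos: [0.465, 0.0432, 0.1969]
ee_rot: [3.141, -0.0, -3.141]
contact_force: [0.4, 1.3, -2.2]
finger_gap: 0.0505
finger_force: 54.1
```

move_arm(
  plan=[
    [0,0,0,-12,-30,0,0.5],
    [0,0,0,0,-13,0,0.5],
    [0,0,0,0,0,30,0.5],
    [0,0,0,0,0,30,0.5],
    [0,0,0,0,0,0,0.5],
  ],
)

```text
t: 13.75
tool_pos: [0.4751, 0.0024, 0.1345]
ee_rot: [3.141, -0.006, -3.141]
contact_force: [-0.2, 0.0, -2.5]
finger_gap: 0.0508
finger_force: 53.8
```

```bash
python3 - <<'E'
from h import *
s=robot.get_state();print(s['tool_pos'],s['contact_force'],s['finger_gap'])
c=cam('scene');W=cloud(c);print(body(W,c['frame'],(.42,.53,-.05,.05),(.08,.142)))
E
```

```text
[0.47513135 0.00236596 0.13451513] [-0.24103911  0.04508267 -2.53093388] 0.05075456335752314
(array([ 4.741e-01, -3.000e-04]), 342, np.float64(0.0021), np.float64(0.0916))
```

move_arm(
  plan=[
    [0,0,0,-3,-1,20,0.5],
    [0,0,0,0,0,15,0.5],
    [0,0,0,0,0,5,0.5],
    [0,0,0,0,0,2,0.5],
    [0,0,0,0,0,0,0.5],
  ],
)

```text
t: 14.3
tool_pos: [0.4804, 0.0011, 0.0961]
ee_rot: [-3.142, 0.001, -3.141]
contact_force: [0.7, -0.1, -2.8]
finger_gap: 0.0507
finger_force: 53.8
```

move_arm(
  plan=[
    [0,0,0,0,0,2,0.5],
    [0,0,0,0,0,2,0.5],
    [0,0,0,0,0,1,0.5],
    [0,0,0,0,0,0,0.5],
  ],
)

```text
t: 14.7
tool_pos: [0.4802, 0.0009, 0.0903]
ee_rot: [3.142, -0.0, -3.141]
contact_force: [0.6, -0.1, -2.1]
finger_gap: 0.0502
finger_force: 53.8
```

move_arm(
  plan=[
    [0,0,0,2,0,2,0.5],
    [0,0,0,0,0,2,0.5],
    [0,0,0,0,0,1,0.5],
    [0,0,0,0,0,0,0.5],
  ],
)

```text
t: 15.1
tool_pos: [0.478, 0.001, 0.0856]
ee_rot: [3.141, -0.0, -3.141]
contact_force: [-3.1, 0.5, 5.5]
finger_gap: 0.0504
finger_force: 54.6
```

move_arm(
  plan=[
    [0,0,0,0,0,1,0.5],
    [0,0,0,0,0,0,0.5],
    [0,0,0,0,0,0,0.5],
  ],
)

```text
t: 15.4
tool_pos: [0.4779, 0.001, 0.0855]
ee_rot: [3.142, 0.0, -3.141]
contact_force: [-6.9, 0.2, 21.4]
finger_gap: 0.0504
finger_force: 56.1
```

move_arm(
  plan=[
    [0,0,0,0,0,-2,0.5],
    [0,0,0,0,0,0,-0.5],
    [0,0,0,0,0,0,-0.5],
    [0,0,0,0,0,0,-0.5],
    [0,0,0,0,0,0,-0.5],
  ],
)

```text
t: 15.9
tool_pos: [0.4782, 0.001, 0.0862]
ee_rot: [3.141, -0.0, -3.141]
contact_force: [0.3, 0.4, -0.6]
finger_gap: 0.0638
finger_force: 0.0
```

move_arm(
  plan=[
    [0,0,0,0,0,-10,-0.5],
    [0,0,0,0,0,-40,-0.5],
    [0,0,0,0,0,-40,-0.5],
    [0,0,0,0,0,-40,-0.5],
    [0,0,0,0,0,0,-0.5],
  ],
)

```text
t: 16.4
tool_pos: [0.4796, 0.0008, 0.2213]
ee_rot: [-3.141, 0.008, -3.141]
contact_force: [0.6, 0.4, -0.3]
finger_gap: 0.064
finger_force: 0.0
```

move_arm(
  plan=[
    [0,0,0,-4,30,0,1],
    [0,0,0,-4,40,0,1],
    [0,0,0,-3,35,0,1],
    [0,0,0,0,0,0,1],
    [0,0,0,0,0,0,1],
  ],
)

```text
t: 16.9
tool_pos: [0.4888, 0.1064, 0.2161]
ee_rot: [-3.142, -0.001, -3.14]
contact_force: [0.1, -0.4, -0.3]
finger_gap: 0.0002
finger_force: 0.0
```

```bash
python3 - <<'E'
from h import *
s=robot.get_state();print(s['tool_pos'],s['contact_force'],s['finger_gap'])
c=cam('scene');W=cloud(c);print(body(W,c['frame'],(.42,.53,-.05,.05),(.05,.09)),body(W,c['frame'],(.5,.65,-.15,-.04),(.05,.09)));table(W,c['frame'])
for o in caps(W,c['frame'],(.105,.13),(.44,.6,-.13,.05)):print(*o)
E
```

```text
[0.48877606 0.10642488 0.21605271] [ 0.06419512 -0.39983879 -0.25569303] 0.0001683626179250027
(array([ 0.4777, -0.0015]), 260, np.float64(0.0016), np.float64(0.0504)) (array([ 0.5577, -0.0907]), 265, np.float64(0.0015), np.float64(0.05))
peg 72 [ 0.491 -0.075  0.079] -134.5
peg 89 [0.498 0.073 0.079] 130.4
peg 153 [ 0.637 -0.084  0.077] -47.7
peg 94 [0.647 0.066 0.082] 39.0
145 [ 0.4794 -0.0016  0.1124] [ 0.4841 -0.0008  0.1147] [0.036 0.033 0.014] [151. 147. 131.]
83 [ 0.5551 -0.0904  0.1137] [ 0.5563 -0.0886  0.1171] [0.028 0.035 0.012] [191. 186. 167.]
```

move_arm(
  plan=[
    [0,0,0,0,0,30,1],
    [0,0,0,0,0,40,1],
    [0,0,0,0,0,40,1],
    [0,0,0,0,0,13,1],
    [0,0,0,0,0,0,1],
  ],
)

```text
t: 17.45
tool_pos: [0.4883, 0.1048, 0.0915]
ee_rot: [-3.141, -0.004, 3.14]
contact_force: [0.6, 0.3, 0.5]
finger_gap: -0.0
finger_force: 0.0
```

move_arm(
  plan=[
    [0,0,0,0,-9,0,1],
    [0,0,0,6,-7.9,0,1],
    [0,0,0,6.8,-8.7,0,1],
    [0,0,0,5.8,-9.3,0,1],
    [0,0,0,4.9,-9.9,0,1],
  ],
)

```text
t: 17.95
tool_pos: [0.4622, 0.0613, 0.0938]
ee_rot: [3.14, -0.006, 3.141]
contact_force: [-15.5, 17.0, 0.1]
finger_gap: -0.0
finger_force: 8.3
```

move_arm(
  plan=[
    [0,0,0,3.7,-10.3,0,1],
    [0,0,0,2.7,-10.7,0,1],
    [0,0,0,1.5,-10.8,0,1],
    [0,0,0,0.4,-11,0,1],
    [0,0,0,-0.8,-11,0,1],
  ],
)

```text
t: 18.45
tool_pos: [0.4581, 0.0063, 0.0944]
ee_rot: [-3.141, 0.002, 3.141]
contact_force: [0.8, 1.4, 0.2]
finger_gap: 0.0001
finger_force: 0.3
```

move_arm(
  plan=[
    [0,0,0,-1.9,-10.8,0,1],
    [0,0,0,-3,-10.6,0,1],
    [0,0,0,-4,-10,0,1],
    [0,0,0,0,0,0,1],
    [0,0,0,0,0,0,1],
  ],
)

```text
t: 18.95
tool_pos: [0.4671, -0.0242, 0.0932]
ee_rot: [3.141, -0.0, 3.141]
contact_force: [-0.7, -0.5, -0.4]
finger_gap: -0.0002
finger_force: 0.0
```

move_arm(
  plan=[
    [0,0,0,0,10,-30,1],
    [0,0,0,0,0,-40,1],
    [0,0,0,0,0,-45,1],
    [0,0,0,0,0,-45,1],
    [0,0,0,0,0,-45,1],
  ],
)

```text
t: 19.45
tool_pos: [0.4664, -0.0134, 0.3002]
ee_rot: [3.141, -0.0, -3.141]
contact_force: [-0.1, -0.4, -0.9]
finger_gap: 0.0001
finger_force: 0.0
```

```bash
python3 - <<'E'
from h import *
s=robot.get_state();print(s['tool_pos'],s['contact_force'],s['finger_gap'],s['joints'])
c=cam('scene','s5.png');W=cloud(c);print(body(W,c['frame'],(.6,.7,-.06,.05),(.05,.09)),body(W,c['frame'],(.5,.6,-.15,-.04),(.05,.09)));table(W,c['frame'])
E
```

```text
[ 0.46644919 -0.01343746  0.30018467] [-0.05216291 -0.43632279 -0.89614279] 0.00013732706976230452 [-1.70568246e-01  2.15182403e-01  1.86954674e+00  1.68233530e-04
  1.05709616e+00 -1.74242700e+00]
(array([ 0.6475, -0.0108]), 332, np.float64(0.0013), np.float64(0.0501)) (array([ 0.5582, -0.0906]), 261, np.float64(0.0015), np.float64(0.05))
peg 73 [ 0.492 -0.075  0.079] -134.4
peg 89 [0.499 0.073 0.079] 130.0
peg 163 [ 0.636 -0.085  0.076] -47.8
peg 91 [0.647 0.066 0.081] 38.9
peg 277 [ 0.67  -0.005  0.074] -1.4
```

View pics/s5.png

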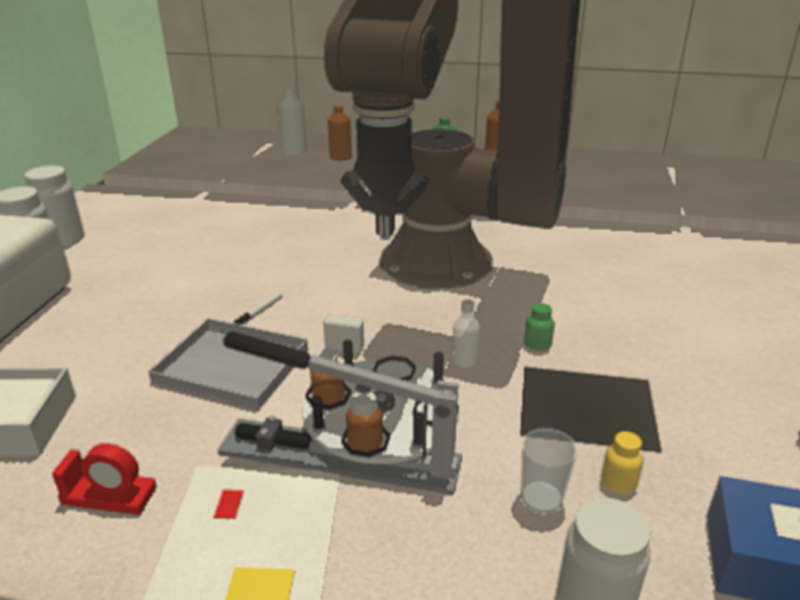

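move_arm(
  plan=[
    [0,0,0,-30,-30,0,1],
    [0,0,0,-35,-35,0,1],
    [0,0,0,-35,-35,0,1],
    [0,0,0,-35,-35,0,1],
    [0,0,0,-35,-33,0,1],
  ],
)

```text
t: 20.0
tool_pos: [0.6382, -0.183, 0.2979]
ee_rot: [3.141, -0.0, -3.141]
contact_force: [1.2, 0.2, 0.7]
finger_gap: 0.0001
finger_force: 0.0
```

move_arm(
  plan=[
    [0,0,0,-4,-3,20,1],
    [0,0,0,0,0,30,1],
    [0,0,0,0,0,20,1],
    [0,0,0,0,0,0,1],
    [0,0,0,0,0,0,1],
  ],
)

```text
t: 20.5
tool_pos: [0.6413, -0.1846, 0.2286]
ee_rot: [3.141, -0.0, -3.141]
contact_force: [-0.0, -0.6, 0.8]
finger_gap: 0.0001
finger_force: 0.0
```

move_arm(
  plan=[
    [0,0,0,0,0,8,1],
    [0,0,0,0,0,8,1],
    [0,0,0,0,0,8,1],
    [0,0,0,0,0,8,1],
    [0,0,0,0,0,0,1],
  ],
)

```text
t: 21.0
tool_pos: [0.6408, -0.1849, 0.195]
ee_rot: [3.141, -0.001, -3.141]
contact_force: [0.1, -0.2, 1.6]
finger_gap: -0.0
finger_force: 0.8
```

move_arm(
  plan=[
    [0,0,0,0,0,5,1],
    [0,0,0,0,0,5,1],
    [0,0,0,0,0,5,1],
    [0,0,0,0,0,0,1],
  ],
)

```text
t: 21.4
tool_pos: [0.6412, -0.1855, 0.1813]
ee_rot: [-3.141, 0.001, -3.141]
contact_force: [-1.7, -3.0, 5.8]
finger_gap: -0.0
finger_force: 2.7
```

move_arm(
  plan=[
    [0,0,0,0,0,2,1],
    [0,0,0,0,0,2,1],
    [0,0,0,0,0,2,1],
    [0,0,0,0,0,0,1],
  ],
)

```text
t: 21.8
tool_pos: [0.6411, -0.1853, 0.1752]
ee_rot: [-3.141, 0.0, 3.142]
contact_force: [0.7, -0.7, 2.1]
finger_gap: 0.0002
finger_force: 1.0
```

move_arm(
  plan=[
    [0,0,0,0,0,2,1],
    [0,0,0,0,0,2,1],
    [0,0,0,0,0,2,1],
    [0,0,0,0,0,0,1],
  ],
)

```text
t: 22.2
tool_pos: [0.6412, -0.185, 0.1692]
ee_rot: [-3.142, 0.0, -3.141]
contact_force: [-0.8, -1.8, 5.5]
finger_gap: -0.0001
finger_force: 2.6
```

```bash
cat >> h.py <<'E'
def arm(W):
    q=W.reshape(-1,3);k=q[(q[:,2]>.12)&(q[:,0]>.625)&(q[:,0]<.66)&(q[:,1]>-.12)&(q[:,1]<.06)]
    return np.polyfit(k[:,1],k[:,2],1)
E
python3 - <<'E'
from h import *
print(arm(np.load('scene.npy')))
c=cam('scene');W=cloud(c);print(arm(W))
E
```

```text
[-0.18421176  0.15407009]
[-1.53147152  0.13904416]
```

move_arm(
  plan=[
    [0,0,0,0,0,2,1],
    [0,0,0,0,0,0,1],
    [0,0,0,0,0,0,1],
  ],
)

```text
t: 22.55
tool_pos: [0.6412, -0.1851, 0.1682]
ee_rot: [-3.141, 0.001, -3.141]
contact_force: [-2.8, -1.6, 11.4]
finger_gap: 0.0
finger_force: 5.6
```

move_arm(
  plan=[
    [0,0,0,0,0,1,1],
    [0,0,0,0,0,0,1],
    [0,0,0,0,0,0,1],
  ],
)

```text
t: 22.85
tool_pos: [0.6412, -0.1851, 0.1677]
ee_rot: [-3.141, 0.001, -3.141]
contact_force: [-4.0, -0.1, 14.8]
finger_gap: -0.0
finger_force: 7.6
```

move_arm(
  plan=[
    [0,0,0,0,0,-10,1],
    [0,0,0,0,0,-20,1],
    [0,0,0,0,0,-30,1],
    [0,0,0,0,0,-40,1],
    [0,0,0,30,30,-20,1],
  ],
)

```text
t: 23.35
tool_pos: [0.613, -0.1568, 0.2884]
ee_rot: [-3.14, 0.004, 3.14]
contact_force: [-0.6, 1.1, -0.1]
finger_gap: 0.0001
finger_force: 0.0
```

```bash
python3 - <<'E'
from h import *
s=robot.get_state();print(s['tool_pos'],s['contact_force'])
def top(W,xy):
    d=np.hypot(W[...,0]-xy[0],W[...,1]-xy[1]);z=W[...,2];q=z[(d<.02)&(z>.09)&(z<.13)];return len(q),np.percentile(q,[50,90,97]).round(4)
W0=np.load('scene.npy')
c=cam('scene');W=cloud(c);print('press',top(W,(.647,-.008)),'right',top(W,(.558,-.0905)),arm(W))
f=c['frame'];u,v=proj(c,[.62,-.03,.09]);u,v=int(u),int(v)
cv2.imwrite('pics/p6.png',cv2.resize(f[v-50:v+50,u-66:u+67,::-1],(665,500),interpolation=cv2.INTER_CUBIC))
E
```

```text
[ 0.61295892 -0.1568336   0.28836585] [-0.59832417  1.05151161 -0.13829189]
press (207, array([0.1105, 0.1124, 0.1129])) right (79, array([0.1172, 0.1185, 0.1188])) [-2.5109775   0.17071946]
```

View pics/p6.png

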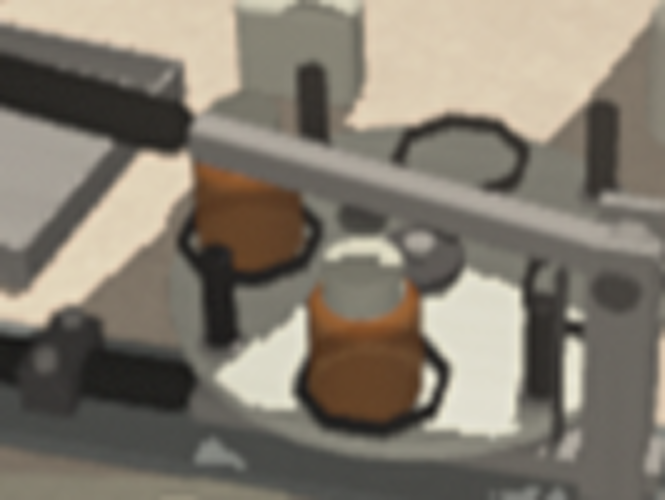

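The first cap is home: its top is at 112 mm, against 118 mm for the loose one. Now I turn the table again.

move_arm(
  plan=[
    [0,0,0,15,35,0,1],
    [0,0,0,20,43,0,1],
    [0,0,0,20,43,0,1],
    [0,0,0,20,43,0,1],
    [0,0,0,20,43,0,1],
  ],
)

```text
t: 23.9
tool_pos: [0.5146, 0.0536, 0.2861]
ee_rot: [3.141, -0.001, 3.142]
contact_force: [0.4, 0.3, -0.9]
finger_gap: -0.0001
finger_force: 0.0
```

move_arm(
  plan=[
    [0,0,0,20,43,0,1],
    [0,0,0,9,13,0,1],
    [0,0,0,0,0,20,1],
    [0,0,0,0,0,40,1],
    [0,0,0,0,0,0,1],
  ],
)

```text
t: 24.4
tool_pos: [0.4853, 0.1078, 0.223]
ee_rot: [-3.141, -0.007, -3.141]
contact_force: [0.4, 0.3, 0.2]
finger_gap: -0.0001
finger_force: 0.0
```

move_arm(
  plan=[
    [0,0,0,-2,-1,30,1],
    [0,0,0,0,0,40,1],
    [0,0,0,0,0,40,1],
    [0,0,0,0,0,18,1],
    [0,0,0,0,0,0,1],
  ],
)

```text
t: 24.9
tool_pos: [0.4889, 0.1066, 0.0972]
ee_rot: [-3.141, -0.004, 3.141]
contact_force: [0.4, 0.9, 0.4]
finger_gap: -0.0004
finger_force: 0.0
```

move_arm(
  plan=[
    [0,0,0,0,-9,0,1],
    [0,0,0,6,-7.9,0,1],
    [0,0,0,6.8,-8.7,0,1],
    [0,0,0,5.8,-9.3,0,1],
    [0,0,0,4.9,-9.9,0,1],
  ],
)

```text
t: 25.4
tool_pos: [0.4629, 0.0624, 0.0996]
ee_rot: [3.14, -0.004, 3.141]
contact_force: [-12.6, 15.6, 4.9]
finger_gap: 0.0001
finger_force: 7.9
```

move_arm(
  plan=[
    [0,0,0,3.7,-10.3,0,1],
    [0,0,0,2.7,-10.7,0,1],
    [0,0,0,1.5,-10.8,0,1],
    [0,0,0,0.4,-11,0,1],
    [0,0,0,-0.8,-11,0,1],
  ],
)

```text
t: 25.9
tool_pos: [0.458, 0.0075, 0.0998]
ee_rot: [-3.142, 0.002, -3.142]
contact_force: [-0.3, 1.6, 0.2]
finger_gap: 0.0001
finger_force: 0.4
```

move_arm(
  plan=[
    [0,0,0,-1.9,-10.8,0,1],
    [0,0,0,-3,-10.6,0,1],
    [0,0,0,-4,-10,0,1],
    [0,0,0,0,0,0,1],
    [0,0,0,0,0,0,1],
  ],
)

```text
t: 26.4
tool_pos: [0.467, -0.0233, 0.0982]
ee_rot: [3.141, -0.0, 3.141]
contact_force: [0.6, -0.4, 0.0]
finger_gap: -0.0002
finger_force: 0.0
```

move_arm(
  plan=[
    [0,0,0,0,10,-30,1],
    [0,0,0,0,0,-40,1],
    [0,0,0,0,0,-45,1],
    [0,0,0,0,0,-45,1],
    [0,0,0,0,0,-45,1],
  ],
)

```text
t: 26.9
tool_pos: [0.4663, -0.0125, 0.3052]
ee_rot: [3.141, -0.0, -3.141]
contact_force: [0.5, -0.0, -0.6]
finger_gap: 0.0
finger_force: 0.0
```

```bash
python3 - <<'E'
from h import *
s=robot.get_state();print(s['tool_pos'],s['contact_force'])
c=cam('scene');W=cloud(c);print(body(W,c['frame'],(.6,.7,-.06,.05),(.05,.09)));table(W,c['frame'])
c=cam('top');W=cloud(c);
for o in caps(W,c['frame'],(.10,.118),(.52,.6,.04,.13)):print(*o)
E
```

```text
[ 0.46633821 -0.01246331  0.30517464] [ 0.48766798 -0.0481419  -0.56584871]
(array([ 0.6469, -0.0102]), 344, np.float64(0.0013), np.float64(0.05))
peg 73 [ 0.492 -0.075  0.078] -134.2
peg 53 [0.497 0.073 0.087] 130.8
peg 101 [ 0.64  -0.08   0.078] -44.9
peg 96 [0.647 0.066 0.083] 39.1
peg 278 [ 0.67  -0.004  0.073] -0.8
```

move_arm(
  plan=[
    [0,0,0,-30,-30,0,1],
    [0,0,0,-35,-35,0,1],
    [0,0,0,-35,-35,0,1],
    [0,0,0,-35,-35,0,1],
    [0,0,0,-35,-33,0,1],
  ],
)

```text
t: 27.5
tool_pos: [0.6381, -0.1821, 0.3023]
ee_rot: [3.141, -0.001, -3.141]
contact_force: [-0.0, 0.7, 0.6]
finger_gap: 0.0002
finger_force: 0.0
```

move_arm(
  plan=[
    [0,0,0,-4,-4,20,1],
    [0,0,0,0,0,30,1],
    [0,0,0,0,0,25,1],
    [0,0,0,0,0,0,1],
    [0,0,0,0,0,0,1],
  ],
)

```text
t: 28.0
tool_pos: [0.6411, -0.1847, 0.2283]
ee_rot: [3.141, -0.001, -3.141]
contact_force: [-0.6, -0.2, -0.3]
finger_gap: 0.0
finger_force: 0.0
```

move_arm(
  plan=[
    [0,0,0,0,0,8,1],
    [0,0,0,0,0,8,1],
    [0,0,0,0,0,8,1],
    [0,0,0,0,0,8,1],
    [0,0,0,0,0,0,1],
  ],
)

```text
t: 28.5
tool_pos: [0.6407, -0.1849, 0.1951]
ee_rot: [3.141, -0.001, -3.141]
contact_force: [-0.6, 1.2, 2.0]
finger_gap: 0.0001
finger_force: 0.8
```

move_arm(
  plan=[
    [0,0,0,0,0,5,1],
    [0,0,0,0,0,5,1],
    [0,0,0,0,0,5,1],
    [0,0,0,0,0,0,1],
  ],
)

```text
t: 28.9
tool_pos: [0.6411, -0.1855, 0.1813]
ee_rot: [-3.141, 0.001, -3.141]
contact_force: [-1.7, -3.4, 5.3]
finger_gap: 0.0002
finger_force: 2.7
```

move_arm(
  plan=[
    [0,0,0,0,0,2,1],
    [0,0,0,0,0,2,1],
    [0,0,0,0,0,2,1],
    [0,0,0,0,0,2,1],
    [0,0,0,0,0,0,1],
  ],
)

```text
t: 29.4
tool_pos: [0.641, -0.1851, 0.1729]
ee_rot: [3.141, -0.0, -3.141]
contact_force: [0.5, -1.7, 1.7]
finger_gap: -0.0
finger_force: 1.1
```

move_arm(
  plan=[
    [0,0,0,0,0,2,1],
    [0,0,0,0,0,2,1],
    [0,0,0,0,0,2,1],
    [0,0,0,0,0,0,1],
    [0,0,0,0,0,0,1],
  ],
)

```text
t: 29.9
tool_pos: [0.6411, -0.1851, 0.1682]
ee_rot: [-3.141, 0.001, -3.141]
contact_force: [-3.6, -0.5, 11.3]
finger_gap: 0.0003
finger_force: 5.6
```

move_arm(
  plan=[
    [0,0,0,0,0,-10,1],
    [0,0,0,0,0,-20,1],
    [0,0,0,0,0,-30,1],
    [0,0,0,0,0,-40,1],
    [0,0,0,30,30,-20,1],
  ],
)

```text
t: 30.4
tool_pos: [0.6129, -0.1568, 0.2896]
ee_rot: [-3.14, 0.004, 3.14]
contact_force: [-0.5, 1.4, 0.2]
finger_gap: 0.0001
finger_force: 0.0
```

```bash
python3 - <<'E'
from h import *
s=robot.get_state();print(s['tool_pos'],s['contact_force'])
c=cam('scene');W=cloud(c)
d=np.hypot(W[...,0]-.647,W[...,1]+.008);z=W[...,2];q=z[(d<.02)&(z>.09)&(z<.13)];print(np.percentile(q,[50,90,97]).round(4))
q=W.reshape(-1,3);k=q[(q[:,2]>.1)&(abs(q[:,0]-.64)<.025)&(q[:,1]<-.08)&(q[:,1]>-.21)];k=k[k[:,2]<.21];print(np.polyfit(k[:,1],k[:,2],1))
t=cam('top');W=cloud(t)
for o in caps(W,t['frame'],(.10,.118),(.52,.6,.04,.13)):print(*o)
E
```

```text
[ 0.61288539 -0.15683783  0.28956593] [-0.52363944  1.35306557  0.1659739 ]
[0.1102 0.1124 0.1134]
[-0.17604412  0.15561062]
172 [0.5677 0.0828 0.1078] [0.5675 0.0828 0.1105] [0.033 0.034 0.015] [216. 214. 201.]
```

Both caps are home and the pliers have sprung open. I'll turn the table so bottle 1 comes to the front.

move_arm(
  plan=[
    [0,0,0,15,35,0,1],
    [0,0,0,20,43,0,1],
    [0,0,0,20,43,0,1],
    [0,0,0,20,43,0,1],
    [0,0,0,20,43,0,1],
  ],
)

```text
t: 31.0
tool_pos: [0.5148, 0.0535, 0.2869]
ee_rot: [3.141, -0.001, 3.141]
contact_force: [1.4, -0.4, 0.9]
finger_gap: -0.0001
finger_force: 0.0
```

move_arm(
  plan=[
    [0,0,0,20,43,0,1],
    [0,0,0,7,12,0,1],
    [0,0,0,0,0,20,1],
    [0,0,0,0,0,40,1],
    [0,0,0,0,0,0,1],
  ],
)

```text
t: 31.5
tool_pos: [0.4874, 0.1067, 0.2238]
ee_rot: [-3.141, -0.007, -3.141]
contact_force: [-0.1, -0.2, 0.4]
finger_gap: -0.0001
finger_force: 0.0
```

move_arm(
  plan=[
    [0,0,0,0,-1,30,1],
    [0,0,0,0,0,40,1],
    [0,0,0,0,0,40,1],
    [0,0,0,0,0,18,1],
    [0,0,0,0,0,0,1],
  ],
)

```text
t: 32.0
tool_pos: [0.4889, 0.1055, 0.0981]
ee_rot: [-3.141, -0.004, 3.141]
contact_force: [0.4, 0.2, 1.1]
finger_gap: -0.0001
finger_force: 0.0
```

move_arm(
  plan=[
    [0,0,0,0,-9,0,1],
    [0,0,0,6,-7.9,0,1],
    [0,0,0,6.8,-8.7,0,1],
    [0,0,0,5.8,-9.3,0,1],
    [0,0,0,4.9,-9.9,0,1],
  ],
)

```text
t: 32.5
tool_pos: [0.463, 0.0614, 0.1005]
ee_rot: [3.14, -0.004, 3.141]
contact_force: [-11.9, 14.5, 2.3]
finger_gap: -0.0001
finger_force: 7.6
```

move_arm(
  plan=[
    [0,0,0,3.7,-10.3,0,1],
    [0,0,0,2.7,-10.7,0,1],
    [0,0,0,1.5,-10.8,0,1],
    [0,0,0,0.4,-11,0,1],
    [0,0,0,-0.8,-11,0,1],
  ],
)

```text
t: 33.0
tool_pos: [0.4581, 0.0064, 0.1007]
ee_rot: [-3.141, 0.002, -3.142]
contact_force: [-1.0, 1.0, 0.2]
finger_gap: -0.0001
finger_force: 0.3
```

move_arm(
  plan=[
    [0,0,0,-1.9,-10.8,0,1],
    [0,0,0,-3,-10.6,0,1],
    [0,0,0,-4,-10,0,1],
    [0,0,0,0,0,0,1],
    [0,0,0,0,0,0,1],
  ],
)

```text
t: 33.5
tool_pos: [0.4673, -0.0245, 0.0993]
ee_rot: [-3.141, 0.001, 3.141]
contact_force: [0.2, -3.7, 2.3]
finger_gap: -0.0
finger_force: 1.3
```

move_arm(
  plan=[
    [0,0,0,0,10,-30,1],
    [0,0,0,0,0,-40,1],
    [0,0,0,0,0,-40,-0.5],
    [0,0,0,-12,13,-10,-0.5],
    [0,0,0,0,0,0,-0.5],
  ],
)

```text
t: 34.0
tool_pos: [0.4799, 0.0, 0.2209]
ee_rot: [-3.141, 0.004, -3.14]
contact_force: [-0.9, 0.2, -0.1]
finger_gap: 0.0433
finger_force: 0.0
```

```bash
python3 - <<'E'
from h import *
s=robot.get_state();print(s['tool_pos'],s['contact_force'],s['finger_gap'])
c=cam('scene');W=cloud(c);print(body(W,c['frame'],(.42,.53,-.05,.05),(.05,.09)));table(W,c['frame'])
E
```

```text
[4.79898894e-01 2.18780280e-05 2.20911921e-01] [-0.88992459  0.19844105 -0.1235748 ] 0.04329494386220179
(array([0.4771, 0.0008]), 268, np.float64(0.0015), np.float64(0.05))
peg 73 [ 0.492 -0.075  0.079] -134.5
peg 47 [0.498 0.073 0.089] 130.3
peg 99 [ 0.64  -0.081  0.078] -45.1
peg 92 [0.647 0.066 0.085] 39.0
```

move_arm(
  plan=[
    [0,0,0,1,3,20,-0.55],
    [0,0,0,0,0,20,-0.55],
    [0,0,0,0,0,0,-0.55],
    [0,0,0,0,0,0,-0.55],
  ],
)

```text
t: 34.45
tool_pos: [0.4773, 0.0019, 0.1786]
ee_rot: [3.141, -0.003, -3.141]
contact_force: [0.0, 0.0, -0.4]
finger_gap: 0.0665
finger_force: 0.0
```

move_arm(
  plan=[
    [0,0,0,0,0,30,-0.55],
    [0,0,0,0,0,30,-0.55],
    [0,0,0,0,0,30,-0.55],
    [0,0,0,0,0,6,-0.55],
    [0,0,0,0,0,0,-0.55],
  ],
)

```text
t: 34.95
tool_pos: [0.4778, 0.0019, 0.0833]
ee_rot: [3.141, -0.001, -3.141]
contact_force: [0.6, 0.1, -0.2]
finger_gap: 0.0661
finger_force: 0.0
```

move_arm(
  plan=[
    [0,0,0,0,0,0,0.5],
    [0,0,0,0,0,0,0.5],
    [0,0,0,0,0,0,0.5],
    [0,0,0,0,0,0,0.5],
  ],
)

```text
t: 35.35
tool_pos: [0.4784, 0.0019, 0.0849]
ee_rot: [-3.141, 0.002, -3.141]
contact_force: [-2.7, 0.5, 7.5]
finger_gap: 0.0504
finger_force: 53.1
```

move_arm(
  plan=[
    [0,0,0,0,0,-20,0.5],
    [0,0,0,0,0,-30,0.5],
    [0,0,0,0,0,-40,0.5],
    [0,0,0,0,0,-30,0.5],
    [0,0,0,0,0,0,0.5],
  ],
)

```text
t: 35.85
tool_pos: [0.479, 0.0019, 0.2076]
ee_rot: [-3.141, 0.008, -3.141]
contact_force: [0.8, -0.4, -2.7]
finger_gap: 0.0505
finger_force: 53.7
```

move_arm(
  plan=[
    [0,0,0,2,-30,0,0.5],
    [0,0,0,2,-42,0,0.5],
    [0,0,0,2,-42,0,0.5],
    [0,0,0,3,-44,0,0.5],
    [0,0,0,3,-44,0,0.5],
  ],
)

```text
t: 36.35
tool_pos: [0.4652, -0.2015, 0.2029]
ee_rot: [3.141, -0.0, -3.141]
contact_force: [0.9, 0.7, -3.2]
finger_gap: 0.0501
finger_force: 53.6
```

move_arm(
  plan=[
    [0,0,0,3,-44,0,0.5],
    [0,0,0,3,-44,0,0.5],
    [0,0,0,3,-44,0,0.5],
    [0,0,0,0,0,30,0.5],
    [0,0,0,0,0,0,0.5],
  ],
)

```text
t: 36.85
tool_pos: [0.4551, -0.3318, 0.1699]
ee_rot: [3.137, -0.005, 3.14]
contact_force: [-0.2, 1.0, -2.9]
finger_gap: 0.0503
finger_force: 53.6
```

```bash
python3 - <<'E'
from h import *
s=robot.get_state();print(s['tool_pos'],s['contact_force'],s['finger_gap'])
c=cam('scene');W=cloud(c);p=s['tool_pos'];print(body(W,c['frame'],(p[0]-.05,p[0]+.05,p[1]-.05,p[1]+.05),(.1,.18)))
E
```

```text
[ 0.45510896 -0.33182055  0.16987767] [-0.18501289  1.01904515 -2.86224539] 0.050306110346543205
(array([ 0.4538, -0.3349]), 317, np.float64(0.0025), np.float64(0.1282))
```

move_arm(
  plan=[
    [0,0,0,-2,0,30,0.5],
    [0,0,0,0,0,40,0.5],
    [0,0,0,0,0,30,0.5],
    [0,0,0,0,0,12,0.5],
    [0,0,0,0,0,0,0.5],
  ],
)

```text
t: 37.4
tool_pos: [0.459, -0.3312, 0.0609]
ee_rot: [3.14, -0.001, -3.14]
contact_force: [0.2, -0.4, -2.8]
finger_gap: 0.0506
finger_force: 53.6
```

move_arm(
  plan=[
    [0,0,0,0,0,3,0.5],
    [0,0,0,0,0,2,0.5],
    [0,0,0,0,0,2,0.5],
    [0,0,0,0,0,0,0.5],
  ],
)

```text
t: 37.8
tool_pos: [0.4591, -0.3322, 0.0548]
ee_rot: [-3.141, 0.001, -3.141]
contact_force: [-0.2, 0.2, -2.2]
finger_gap: 0.0502
finger_force: 53.7
```

move_arm(
  plan=[
    [0,0,0,0,0,2,0.5],
    [0,0,0,0,0,2,0.5],
    [0,0,0,0,0,1,0.5],
    [0,0,0,0,0,0,0.5],
  ],
)

```text
t: 38.2
tool_pos: [0.4588, -0.332, 0.049]
ee_rot: [3.141, -0.0, -3.141]
contact_force: [-0.9, -0.4, -1.5]
finger_gap: 0.0501
finger_force: 53.7
```

move_arm(
  plan=[
    [0,0,0,0,0,1,0.5],
    [0,0,0,0,0,1,0.5],
    [0,0,0,0,0,0,0.5],
  ],
)

```text
t: 38.5
tool_pos: [0.4589, -0.3321, 0.0479]
ee_rot: [-3.141, 0.0, -3.141]
contact_force: [-3.2, 1.8, 8.0]
finger_gap: 0.0501
finger_force: 54.8
```

move_arm(
  plan=[
    [0,0,0,0,0,0,-0.5],
    [0,0,0,0,0,0,-0.5],
    [0,0,0,0,0,0,-0.5],
    [0,0,0,0,0,0,-0.5],
  ],
)

```text
t: 38.9
tool_pos: [0.459, -0.3321, 0.0472]
ee_rot: [3.142, 0.0, -3.141]
contact_force: [0.5, 0.3, 0.1]
finger_gap: 0.0639
finger_force: 0.0
```

move_arm(
  plan=[
    [0,0,0,0,0,-10,-0.5],
    [0,0,0,0,0,-40,-0.5],
    [0,0,0,0,0,-45,-0.5],
    [0,0,0,0,0,-45,-0.5],
    [0,0,0,0,0,-35,1],
  ],
)

```text
t: 39.4
tool_pos: [0.4589, -0.3321, 0.2258]
ee_rot: [-3.14, 0.002, -3.141]
contact_force: [0.6, -0.3, -0.2]
finger_gap: 0.0509
finger_force: 0.0
```

move_arm(
  plan=[
    [0,0,0,-3,36,0,1],
    [0,0,0,-3,44,0,1],
    [0,0,0,-3,44,0,1],
    [0,0,0,-3,44,0,1],
    [0,0,0,-3,44,0,1],
  ],
)

```text
t: 39.9
tool_pos: [0.4736, -0.1184, 0.2231]
ee_rot: [-3.141, 0.001, 3.141]
contact_force: [2.2, 0.2, 0.3]
finger_gap: -0.0
finger_force: 0.0
```

move_arm(
  plan=[
    [0,0,0,-3,44,0,1],
    [0,0,0,-3,44,0,1],
    [0,0,0,-3,44,0,1],
    [0,0,0,-3,44,0,1],
    [0,0,0,-3,44,0,1],
  ],
)

```text
t: 40.4
tool_pos: [0.4886, 0.1018, 0.2231]
ee_rot: [3.141, 0.001, -3.141]
contact_force: [0.9, -0.2, -0.5]
finger_gap: 0.0001
finger_force: 0.0
```

move_arm(
  plan=[
    [0,0,0,0,6,30,1],
    [0,0,0,0,0,0,1],
    [0,0,0,0,0,0,1],
  ],
)

```text
t: 40.7
tool_pos: [0.4887, 0.1057, 0.1928]
ee_rot: [-3.142, -0.001, -3.141]
contact_force: [0.1, 0.2, 1.3]
finger_gap: -0.0001
finger_force: 0.0
```

```bash
python3 - <<'E'
from h import *
s=robot.get_state();print(s['tool_pos'],s['contact_force'],s['finger_gap'])
c=cam('scene');W=cloud(c);print(body(W,c['frame'],(.4,.52,-.4,-.2),(.03,.05)));table(W,c['frame'])
E
```

```text
[0.48867534 0.10565153 0.19280054] [0.11691236 0.210152   1.27952241] -0.00011268773683279411
(array([ 0.4584, -0.3356]), 110, np.float64(0.0018), np.float64(0.03))
peg 69 [ 0.492 -0.075  0.08 ] -134.1
peg 47 [0.498 0.072 0.086] 130.5
peg 90 [ 0.64  -0.08   0.081] -44.8
peg 93 [0.646 0.066 0.082] 39.2
```

Now the last turn, pushing further along this time so the fingers are clear of the arriving bottle.

move_arm(
  plan=[
    [0,0,0,0,0,30,1],
    [0,0,0,0,0,35,1],
    [0,0,0,0,0,30,1],
    [0,0,0,0,0,0,1],
  ],
)

```text
t: 41.15
tool_pos: [0.4881, 0.1048, 0.0957]
ee_rot: [-3.141, -0.004, 3.14]
contact_force: [-0.2, 0.4, 0.2]
finger_gap: -0.0003
finger_force: 0.0
```

move_arm(
  plan=[
    [0,0,0,0,-9,0,1],
    [0,0,0,6,-7.9,0,1],
    [0,0,0,6.8,-8.7,0,1],
    [0,0,0,5.8,-9.3,0,1],
    [0,0,0,4.9,-9.9,0,1],
  ],
)

```text
t: 41.65
tool_pos: [0.4625, 0.0613, 0.0986]
ee_rot: [3.14, -0.005, 3.141]
contact_force: [-11.9, 16.1, 0.4]
finger_gap: -0.0002
finger_force: 7.8
```

move_arm(
  plan=[
    [0,0,0,3.7,-10.3,0,1],
    [0,0,0,2.7,-10.7,0,1],
    [0,0,0,1.5,-10.8,0,1],
    [0,0,0,0.4,-11,0,1],
    [0,0,0,-0.8,-11,0,1],
  ],
)

```text
t: 42.15
tool_pos: [0.4581, 0.0063, 0.099]
ee_rot: [-3.141, 0.002, 3.141]
contact_force: [-0.5, 0.6, 0.3]
finger_gap: 0.0001
finger_force: 0.3
```

move_arm(
  plan=[
    [0,0,0,-1.9,-10.8,0,1],
    [0,0,0,-3,-10.6,0,1],
    [0,0,0,-4,-10,0,1],
    [0,0,0,-5,-10,0,1],
    [0,0,0,-6,-9,0,1],
  ],
)

```text
t: 42.65
tool_pos: [0.4783, -0.044, 0.0973]
ee_rot: [3.142, 0.0, -3.142]
contact_force: [-0.0, -0.6, 0.0]
finger_gap: 0.0001
finger_force: 0.0
```

move_arm(
  plan=[
    [0,0,0,0,0,-30,1],
    [0,0,0,0,0,-45,1],
    [0,0,0,0,0,-45,-0.55],
    [0,0,0,0,22,0,-0.55],
    [0,0,0,0,22,0,-0.55],
  ],
)

```text
t: 43.15
tool_pos: [0.4785, 0.0008, 0.2187]
ee_rot: [-3.141, 0.003, 3.141]
contact_force: [0.5, -0.1, 0.0]
finger_gap: 0.0432
finger_force: 0.0
```

move_arm(
  plan=[
    [0,0,0,0,0,0,-0.55],
    [0,0,0,0,0,0,-0.55],
  ],
)

```text
t: 43.35
tool_pos: [0.478, 0.0008, 0.2172]
ee_rot: [-3.142, -0.0, -3.14]
contact_force: [0.1, 0.3, -0.4]
finger_gap: 0.0659
finger_force: 0.0
```

```bash
python3 - <<'E'
from h import *
s=robot.get_state();print(s['tool_pos'],s['contact_force'],s['finger_gap'])
c=cam('scene');W=cloud(c);print(body(W,c['frame'],(.42,.53,-.05,.05),(.05,.09)));table(W,c['frame'])
E
```

```text
[0.47797797 0.0008182  0.21722741] [ 0.05609743  0.25883116 -0.35422052] 0.06585131147285694
(array([ 0.4756, -0.0011]), 272, np.float64(0.0016), np.float64(0.0502))
peg 72 [ 0.492 -0.075  0.079] -134.3
peg 83 [0.499 0.073 0.078] 130.1
peg 93 [ 0.64  -0.08   0.079] -44.6
peg 90 [0.647 0.066 0.081] 39.0
```

Next I grip bottle 2 and carry it to tray spot A at (.470,-.249).

move_arm(
  plan=[
    [0,0,0,1,0,30,-0.55],
    [0,0,0,0,0,40,-0.55],
    [0,0,0,0,0,40,-0.55],
    [0,0,0,0,0,23,-0.55],
    [0,0,0,0,0,0,-0.55],
  ],
)

```text
t: 43.9
tool_pos: [0.4757, 0.0003, 0.0816]
ee_rot: [3.141, -0.006, 3.141]
contact_force: [-0.1, 0.4, -0.8]
finger_gap: 0.0666
finger_force: 0.0
```

move_arm(
  plan=[
    [0,0,0,0,0,0,0.5],
    [0,0,0,0,0,0,0.5],
    [0,0,0,0,0,0,0.5],
    [0,0,0,0,0,0,0.5],
  ],
)

```text
t: 44.3
tool_pos: [0.4771, 0.0009, 0.0851]
ee_rot: [-3.141, 0.002, -3.141]
contact_force: [-0.9, 0.5, -3.4]
finger_gap: 0.0506
finger_force: 52.3
```

move_arm(
  plan=[
    [0,0,0,0,0,-20,0.5],
    [0,0,0,0,0,-30,0.5],
    [0,0,0,0,0,-40,0.5],
    [0,0,0,0,0,-35,0.5],
    [0,0,0,0,0,0,0.5],
  ],
)

```text
t: 44.8
tool_pos: [0.4781, 0.0009, 0.2136]
ee_rot: [-3.141, 0.008, -3.141]
contact_force: [0.2, 0.9, -4.5]
finger_gap: 0.0506
finger_force: 53.3
```

move_arm(
  plan=[
    [0,0,0,1,-30,0,0.5],
    [0,0,0,1,-42,0,0.5],
    [0,0,0,1,-42,0,0.5],
    [0,0,0,1,-44,0,0.5],
    [0,0,0,1,-44,0,0.5],
  ],
)

```text
t: 45.3
tool_pos: [0.4712, -0.2025, 0.2086]
ee_rot: [3.141, -0.001, -3.141]
contact_force: [0.4, 0.2, -2.3]
finger_gap: 0.0506
finger_force: 53.4
```

move_arm(
  plan=[
    [0,0,0,1,-30,0,0.5],
    [0,0,0,1,-16,0,0.5],
    [0,0,0,0,0,30,0.5],
    [0,0,0,0,0,0,0.5],
  ],
)

```text
t: 45.7
tool_pos: [0.4683, -0.2462, 0.1763]
ee_rot: [3.138, -0.005, 3.141]
contact_force: [0.2, 0.2, -2.6]
finger_gap: 0.0504
finger_force: 53.7
```

```bash
python3 - <<'E'
from h import *
s=robot.get_state();print(s['tool_pos'],s['contact_force'],s['finger_gap'])
c=cam('scene');W=cloud(c);p=s['tool_pos'];print(body(W,c['frame'],(p[0]-.05,p[0]+.05,p[1]-.05,p[1]+.05),(.1,.18)))
print(body(W,c['frame'],(.4,.52,-.4,-.27),(.03,.05)))
E
```

```text
[ 0.46832314 -0.24615351  0.17632903] [ 0.23161532  0.16515139 -2.62341334] 0.05040520003556709
(array([ 0.4676, -0.2489]), 280, np.float64(0.0016), np.float64(0.1328))
(array([ 0.4584, -0.3355]), 109, np.float64(0.0017), np.float64(0.0301))
```

move_arm(
  plan=[
    [0,0,0,0,-1,30,0.5],
    [0,0,0,0,0,40,0.5],
    [0,0,0,0,0,35,0.5],
    [0,0,0,0,0,15,0.5],
    [0,0,0,0,0,0,0.5],
  ],
)

```text
t: 46.25
tool_pos: [0.4696, -0.247, 0.0582]
ee_rot: [3.14, -0.002, -3.14]
contact_force: [0.2, 0.3, -2.9]
finger_gap: 0.0505
finger_force: 53.7
```

move_arm(
  plan=[
    [0,0,0,0,0,2,0.5],
    [0,0,0,0,0,2,0.5],
    [0,0,0,0,0,1,0.5],
    [0,0,0,0,0,0,0.5],
  ],
)

```text
t: 46.65
tool_pos: [0.47, -0.2481, 0.0549]
ee_rot: [-3.141, 0.001, -3.141]
contact_force: [-0.3, 0.3, -2.2]
finger_gap: 0.0501
finger_force: 53.8
```

move_arm(
  plan=[
    [0,0,0,0,0,2,0.5],
    [0,0,0,0,0,2,0.5],
    [0,0,0,0,0,1,0.5],
    [0,0,0,0,0,0,0.5],
  ],
)

```text
t: 47.05
tool_pos: [0.4697, -0.248, 0.049]
ee_rot: [3.141, -0.0, -3.141]
contact_force: [-0.0, 0.4, -3.6]
finger_gap: 0.0505
finger_force: 53.8
```

move_arm(
  plan=[
    [0,0,0,0,0,1,0.5],
    [0,0,0,0,0,1,0.5],
    [0,0,0,0,0,0,0.5],
  ],
)

```text
t: 47.35
tool_pos: [0.4699, -0.2481, 0.048]
ee_rot: [-3.141, 0.001, -3.141]
contact_force: [-2.1, 1.7, 8.8]
finger_gap: 0.0503
finger_force: 54.9
```

move_arm(
  plan=[
    [0,0,0,0,0,0,-0.5],
    [0,0,0,0,0,0,-0.5],
    [0,0,0,0,0,0,-0.5],
    [0,0,0,0,0,0,-0.5],
  ],
)

```text
t: 47.75
tool_pos: [0.4698, -0.2481, 0.0472]
ee_rot: [3.141, 0.0, -3.141]
contact_force: [0.5, 0.1, -0.4]
finger_gap: 0.0636
finger_force: 0.0
```

move_arm(
  plan=[
    [0,0,0,0,0,-10,-0.5],
    [0,0,0,0,0,-40,-0.5],
    [0,0,0,0,0,-45,-0.5],
    [0,0,0,0,0,-45,-0.5],
    [0,0,0,0,0,-45,-0.5],
  ],
)

```text
t: 48.25
tool_pos: [0.4694, -0.2478, 0.2349]
ee_rot: [-3.141, 0.0, -3.141]
contact_force: [0.4, -0.7, 0.5]
finger_gap: 0.0639
finger_force: 0.0
```

move_arm(
  plan=[
    [0,0,0,0,0,-30,-0.5],
    [0,0,0,0,40,0,-0.5],
    [0,0,0,0,40,0,-0.5],
    [0,0,0,0,40,0,-0.5],
    [0,0,0,0,40,0,-0.5],
  ],
)

```text
t: 48.75
tool_pos: [0.4693, -0.0866, 0.2631]
ee_rot: [-3.141, 0.001, 3.141]
contact_force: [1.0, 0.0, 0.6]
finger_gap: 0.0642
finger_force: 0.0
```

move_arm(
  plan=[
    [0,0,0,0,40,0,-0.5],
    [0,0,0,0,40,0,-0.5],
    [0,0,0,0,0,0,-0.5],
    [0,0,0,0,0,0,-0.5],
  ],
)

```text
t: 49.15
tool_pos: [0.4696, -0.0075, 0.2629]
ee_rot: [-3.141, 0.001, -3.139]
contact_force: [-0.7, 0.3, 0.3]
finger_gap: 0.0642
finger_force: 0.0
```

```bash
python3 - <<'E'
from h import *
c=cam('scene','s7.png');W=cloud(c);print(body(W,c['frame'],(.4,.52,-.4,-.295),(.03,.05)),body(W,c['frame'],(.4,.52,-.29,-.2),(.03,.05)))
t=cam('top');W=cloud(t);
for o in caps(W,t['frame'],(.06,.09),(.38,.55,-.4,-.2)):print(*o)
print(caps(W,t['frame'],(.05,.14),(.33,.41,.06,.15)),caps(W,t['frame'],(.05,.14),(.33,.41,-.16,-.06)))
E
```

```text
(array([ 0.4589, -0.3354]), 109, np.float64(0.0017), np.float64(0.0307)) (array([ 0.4695, -0.2502]), 85, np.float64(0.0017), np.float64(0.0301))
182 [ 0.4684 -0.2482  0.0687] [ 0.4689 -0.2466  0.0727] [0.035 0.035 0.017] [182. 179. 164.]
189 [ 0.4579 -0.3308  0.0693] [ 0.4578 -0.3292  0.0729] [0.035 0.035 0.018] [176. 172. 158.]
[] []
```

View pics/s7.png

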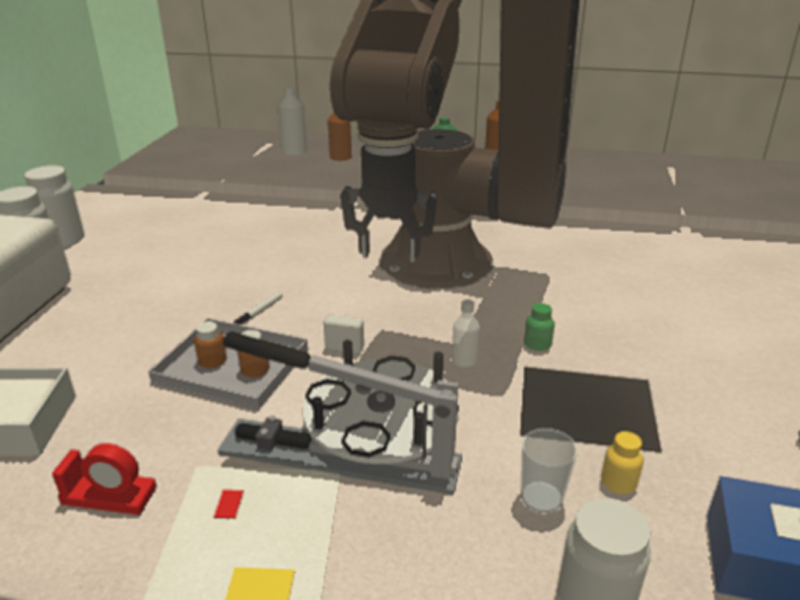

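Both bottles stand upright in the tray at (210,345) and (253,355). The table is empty, the pliers are open, and the timer, wash bottle and beaker are where they were.

```bash
python3 -c "
from workcell import robot
print(robot.job_done())"
```

```text
the job is handed in; nothing more can be done
None
```

I handed the job in at about 49 s: both amber bottles present today were capped under the jaw and now stand upright in the tray, with the table empty, the pliers open, and the wash bottle, timer and beaker not moved.

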